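# Measure a glass dish on the bench depth gauge

### The arm

A 6-joint arm with a two-finger parallel gripper is mounted at the origin on the work surface. World frame = base frame: x ahead of the robot, y to its left, z up, the work surface at z = 0. Lengths are in m, angles in rad, forces in N, time in s.
With the tool pointing down it reaches from about 0.35 to 0.8 m from the base axis. Payload 7.3 kg.
Tool frame: the origin (TCP) lies at the very end of the fingers, on their centre line; the grasp point (between the pads) lies 19 mm behind it (grasp_offset is the distance from the TCP to the grasp point, in m); y points along the fingers, z is the direction in which the jaws open and shut, and the axes are right-handed (so a half turn about y gives the same grasp; the last joint's range is limited). The gripper opens to 85 mm and grips with 20 to 120 N. Pads are 22 mm wide; open, the fingers measure 114 mm over their backs; the gripper's body (76 mm by 85 mm) begins 54 mm behind the grasp point. The pads swing forward as they close: fully open they stand 13 mm farther back than shut.
Start: joints at [-1.429, 0.342, 1.524, -0, 1.275, -0.146], TCP at [0.149, -0.503, 0.205] pointing down, gripper open.
Joint ranges: [-2.53, 2.53], [-0.77, 2.02], [0.04, 2.7], [-1, 4.14], [0.28, 2.66], [-3.11, 3.11]. Speed limits (rad/s): [2.57, 2.57, 3.14, 3.14, 3.14, 3.14].

### API

Orientations are given as [roll, pitch, yaw] about the fixed x, y, z axes, in that order (R = Rz(yaw) Ry(pitch) Rx(roll)).
In Python, from station import observe, grab_frame, calibration, finish_job, grasp_offset gives the robot as it stands.
- The arm moves only by the tool apply_moves, never from a script. Its argument "rows" is a list of rows, each an object of numbers: "tx", "ty", "tz": the shift along the tool's x, y, z in mm; "yaw": the turn about the tool's y in rad; "claw": the opening, from -1 (shut) to 1 (fully open). A call has 1 to 10 rows; each row shifts and turns the pose as measured when the row begins, along the tool's axes as they then stand; what a row does not reach is not made up. A row lasts 1/12 s, in which the tool goes at most 41.7 mm and 7.16 degrees, less where a joint would pass 70% of its speed; a pose out of reach is approached as far as the arm can. A call is refused whole if a number of a shift passes 41.7 or a number of a turn 0.125, either way. A call with a gripper value outside its range is refused whole. The fingers move at their own pace and stop on an object; "newtons" is the grip in N (left out, the last holds). Time passes only in rows, so rows that do not move let the fingers close. It gives the time, the measured TCP pose, the force and the opening at its end, in the units of the state.
- observe(): the state, without advancing time (a new reading comes with each control period).
- grab_frame(name): name is "scene" or "top" or "wrist"; returns (picture, depth): 480x640x3 uint8, red, green, blue; 480x640 float32, m along the optical axis (not along the pixel's ray), 0 where there is no reading.
- calibration(name): a dict with "fovy" (degrees; the focal length in pixels is half the picture's height over the tangent of half this angle, whatever the lens; pixels are square), "cx", "cy" (the principal point, pixels), "rvec" (rotation vector, rad) and "tvec" (3), from world to camera coordinates, as OpenCV has them. Camera axes: x right, y down, z forward; pixel columns grow to the right and rows downward; lengths in m; the calibration is good to about 2 mm. A picture is of the moment at which its call begins: read the wrist's pose just before it. calibration takes no time and is no camera call; for the wrist camera it gives the pose at the moment of the call.
- finish_job(): hands the job in, once; it reports no verdict.
The state is a dict: "time_s": time; "qpos": joint angles; "dq": joint speeds; "effort": joint torques, N m; "ee_pos": TCP position; "tool_rot": TCP orientation; "wrist_force": force on the tool from outside, world axes, zero at the start; "moment": the same for the moment, N m; "gripper_width": finger opening in m.
Only numpy, scipy, OpenCV 4.12 (cv2) and the standard library are available. Lean on these libraries where they do the work, as an engineer would, in place of code of your own. Each camera call takes 0.05 s, during which the arm holds its last target.

### The job

Take the inside depth of the glass dish on the bench depth gauge: swing the red-balled clamp lever open to free the probe, lower the probe by its knob gently until its foot touches the bottom of the dish, then swing the lever back to clamp the probe there, still touching, so that the depth can be read. Do not press hard on the glass, and leave the stack of dishes, the marker pen and the beaker alone.

Things in the scene. Friction and masses are not known exactly. Their poses are not given: they have to be found in the camera images.
- knob (a point): centre of the black round knob on top of the probe rod, diameter 24 mm, 26 mm high, upright axis; the knob moves straight up and down with the probe. The rod is 10 mm thick. The white bracket that guides the rod has its top 135 mm above the bench (brass bush to 141 mm); the white arm of the bracket runs from the rod to the steel column 112 mm away (column top 164 mm above the bench).
- foot_tip (a point): tip of the probe: rounded white nylon foot, 12 mm across, origin at its lowest point, 157 mm below the knob's centre; it hangs over the middle of the dish. Pressed on glass it gives about 0.05 mm per N
- probe (a joint): how far the probe has been pushed down, in m: 0 = fully up (foot 70 mm above the bench), at most 0.045. With the clamp open it slides stiffly (some 2 N to push down, 5 N to pull up) and stays where it is left; with the clamp shut it resists some 30 N
- lever (a joint): angle of the clamp lever in rad: 0 = fully open (probe free), 1.4 = fully shut against its stop (probe clamped). It turns anticlockwise seen from above to shut. Turning it takes 3 to 5 N at the ball; the probe is free below 0.75, and the clamp holds past 1.15. It stays where it is left
- ball (a point): centre of the red ball, 22 mm across, at the end of the clamp lever; 170 mm above the bench, 90 mm from the lever's upright pivot; a steel arm 9 mm thick slopes down from it to the pivot
- pivot (a point): the clamp lever's upright pivot axis, 145 mm above the bench, fixed on the gauge, 20 mm from the rod's axis; this point's own x axis points from the pivot to the rod, and its y axis (to the left of x) along the bracket towards the column. Fully open, the ball points 165 degrees clockwise from that x axis; fully shut, 85 degrees clockwise from it
- dish_rim (a point): centre of the rim of the round glass dish on the gauge's base, 90 mm outside diameter, wall 3.5 mm, rim 60 mm above the bench; the dish is held by three brass studs and does not move. Its glass bottom is thick and differs from dish to dish: its upper face lies somewhere between 17 and 31 mm below the rim. More than 15 N from the foot would chip it
- stack_mid (a point): centre, half-way up, of a stack of four clear covered dishes, 91 mm diameter, 56 mm high, standing on the bench
- pen_mid (a point): middle of a black and red marker pen lying on the bench, 132 mm long along its x, 13 mm thick
- beaker_mid (a point): centre, half-way up, of a small open glass beaker, 56 mm across, 65 mm high, standing on the bench

How it is judged:
By the outcome, as a careful person would: the job done as asked, in the order asked, and still so for the second after the job is handed in, with the robot touching nothing.
It also fails if it takes over 72 s, if anything falls off the work surface, if the arm or the gripper's body presses on something with over 40 N, if the wrist force passes 120 N, or if a joint passes its speed limit or range.

## Working session

There is one attempt and no reset: what is moved stays moved. The work goes in short steps, Python scripts to look and compute and a tool call to move; the robot and the scene stay as the last step left them, time stands still between calls to the robot, and variables do not carry over. Pictures are saved under pics/ and viewed, and the job is handed in when it is done.

Besides the shell and the picture viewer there is one more tool, called after "Request:" as name(argument=value, ...), one argument or row to a line, values as JSON. apply_moves: Moves the arm, as the interface text tells. Its arguments: {"type":"object","properties":{"rows":{"type":"array"},"newtons":{"type":"number"}},"required":["rows"]}

```bash
mkdir -p pics; cat > h.py <<'E'
import numpy as np, cv2, json
from station import observe, grab_frame, calibration, finish_job, grasp_offset
def K(c):
    f=240/np.tan(np.radians(c['fovy'])/2); return np.array([[f,0,c['cx']],[0,f,c['cy']],[0,0,1]])
def ray(c,u,v):
    R,_=cv2.Rodrigues(np.array(c['rvec'],float)); t=np.array(c['tvec'],float).ravel()
    d=R.T@np.linalg.inv(K(c))@np.array([u,v,1.]); return -R.T@t,d
def onz(c,u,v,z):
    o,d=ray(c,u,v); return o+d*(z-o[2])/d[2]
def proj(c,P):
    return cv2.projectPoints(np.array(P,float).reshape(-1,3),np.array(c['rvec'],float),np.array(c['tvec'],float),K(c),None)[0].reshape(-1,2)
def tri(lst):
    A=0;b=0
    for c,u,v in lst:
        o,d=ray(c,u,v); d=d/np.linalg.norm(d); M=np.eye(3)-np.outer(d,d); A=A+M; b=b+M@o
    return np.linalg.solve(A,b)
def shot(n,fn):
    p,d=grab_frame(n); cv2.imwrite('pics/'+fn,p[:,:,::-1]); np.savez('pics/'+fn[:-4],p=p,d=d); return p,d
E
python3 - <<'E'
from h import *
s=observe();print(s);print(grasp_offset)
for n in('scene','top','wrist'):
    print(n,calibration(n)); shot(n,n+'0.png')
E
```

```text
{'time_s': 0.0, 'qpos': array([-1.42900353e+00,  3.42712840e-01,  1.52500018e+00,  1.56532173e-05,
        1.27539808e+00, -1.46034494e-01]), 'dq': array([ 0.00046276,  0.00024428,  0.0002359 ,  0.00109164, -0.00062482,
        0.00072454]), 'effort': array([-1.65063302e-03, -4.33682442e+01, -2.46011120e+01, -1.04068858e-04,
        7.90993130e-03,  5.01905231e-05]), 'ee_pos': array([ 0.14897881, -0.50296871,  0.20433699]), 'tool_rot': array([-1.57229643e+00,  2.35767006e-04, -2.85377011e+00]), 'wrist_force': array([ 0.46459649,  0.44216924, -0.20703922]), 'moment': array([0.02351179, 0.07488162, 0.05110814]), 'gripper_width': 0.08523331628854687}
0.0187
scene {'fovy': 48.55783361817556, 'cx': 318.96900740553383, 'cy': 234.94694876025207, 'rvec': array([ 1.51289015,  2.22404109, -0.74661092]), 'tvec': array([ 0.17251815, -0.34938212,  1.50835765])}
top {'fovy': 54.91327889767278, 'cx': 321.14099921871434, 'cy': 246.4713137081649, 'rvec': array([ 2.13068558, -2.12571017,  0.23945859]), 'tvec': array([0.04936269, 0.59929651, 0.84163578])}
wrist {'fovy': 62.97049630145514, 'cx': 328.24831944465785, 'cy': 239.65175746603472, 'rvec': array([-2.34338536,  1.74772576,  0.2325725 ]), 'tvec': array([-0.52388259, -0.03433739,  0.37723456])}
```

View pics/scene0.png

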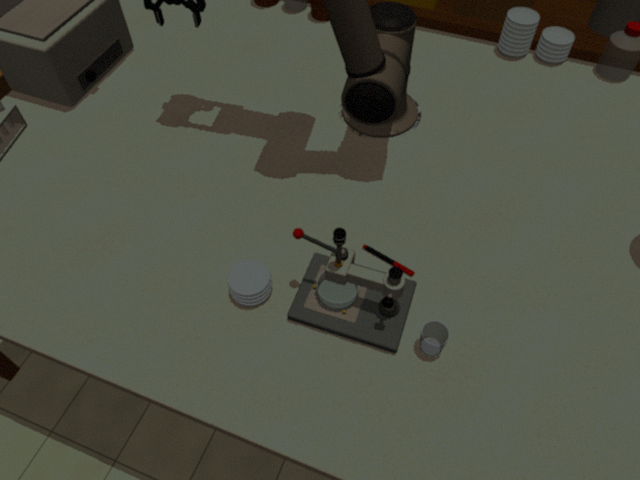

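View pics/top0.png

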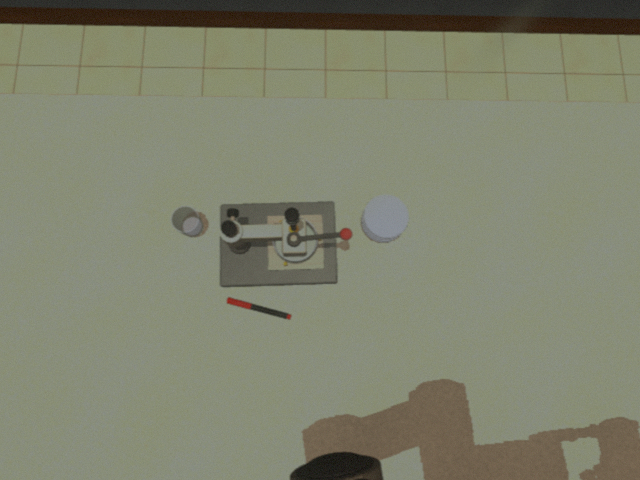

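View pics/wrist0.png

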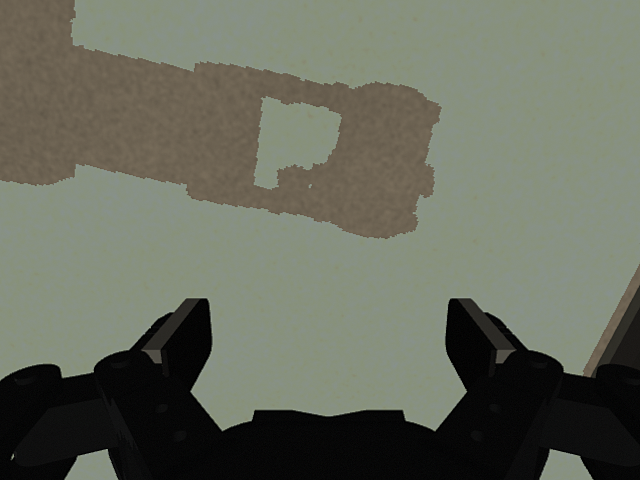

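```bash
python3 - <<'E'
from h import *
T=np.load('pics/top0.npz');S=np.load('pics/scene0.npz')
a=cv2.resize(T['p'][190:300,160:420],None,fx=3,fy=3,interpolation=cv2.INTER_CUBIC)
b=cv2.resize(S['p'][215:360,220:460],None,fx=3,fy=3,interpolation=cv2.INTER_CUBIC)
b=b[:,:780] if b.shape[1]>780 else b
b=cv2.copyMakeBorder(b,0,0,0,780-b.shape[1],cv2.BORDER_CONSTANT)
cv2.imwrite('pics/crop_t.png',a[:,:,::-1]*1);cv2.imwrite('pics/crop_s.png',cv2.convertScaleAbs(b[:,:,::-1],alpha=1.5))
for n,X in(('top',T),('scene',S)):
    h=cv2.cvtColor(X['p'],cv2.COLOR_RGB2HSV); m=((h[...,0]<6)|(h[...,0]>174))&(h[...,1]>170)&(h[...,2]>60)
    k,l,st,c=cv2.connectedComponentsWithStats(m.astype(np.uint8))
    for i in range(1,k):
        if st[i,4]>15: print(n,st[i],c[i],np.median(X['d'][l==i]))
c=calibration('top');s=calibration('scene')
E
```

```text
top [228 298  23  10 105] [238.72380952 302.85714286] 0.92088133
scene [627  21  13  10 100] [633.72  25.34] 1.4910781
scene [293 229  10   8  65] [297.69230769 232.56923077] 1.0307229
scene [394 262  20  14  85] [403.70588235 268.35294118] 1.1755364
```

View pics/crop_t.png

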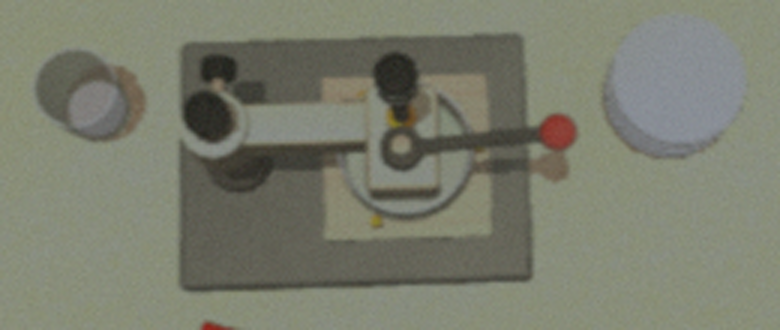

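View pics/crop_s.png

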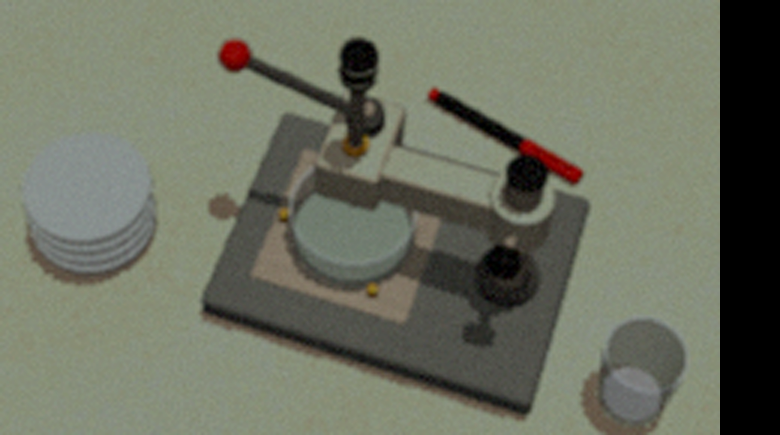

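```bash
python3 - <<'E'
from h import *
t=calibration('top');s=calibration('scene')
T=np.load('pics/top0.npz');S=np.load('pics/scene0.npz')
def both(n,a,b):
    P=tri([(t,*a),(s,*b)]); print(n,P.round(4),(proj(t,P)-a).round(1),(proj(s,P)-b).round(1)); return P
h=cv2.cvtColor(T['p'],cv2.COLOR_RGB2HSV); m=((h[...,0]<10)|(h[...,0]>170))&(h[...,1]>120); m[:, :335]=0;m[:,360:]=0;m[:225]=0;m[245:]=0
ys,xs=np.nonzero(m);print('ball top px',xs.mean(),ys.mean(),len(xs))
both('ball',(xs.mean(),ys.mean()),(297.7,232.6))
print('ball onz',onz(t,xs.mean(),ys.mean(),.17),onz(s,297.7,232.6,.17))
# knob masks
for n,X,c,box in(('top',T,t,(278,306,203,229)),('scene',S,s,(328,352,224,252))):
    g=X['p'].max(2); x0,x1,y0,y1=box; mm=(g[y0:y1,x0:x1]<45).astype(np.uint8)
    k,l,st,ce=cv2.connectedComponentsWithStats(mm); i=1+st[1:,4].argmax(); print(n,st[i]+[x0,y0,0,0,0],ce[i]+[x0,y0])
    ys,xs=np.nonzero(l==i); 
both('knobtop',(292,215),(339.5,234.5))
print('knob top on .24',onz(t,292,215,.24),onz(s,339,233,.24), 'bush .141',onz(t,294,229.5,.141),onz(s,220+355/3,215+146/3,.141))
print('pivot .15',onz(t,294,239,.15))
print('column top .164',onz(t,160+209/3,190+116/3,.164), 'd',onz(t,160+212/3,190+122/3,.164))
print('stack',onz(t,160+676/3,190+82/3,.056),'beaker base',onz(t,160+96/3,190+109/3,0))
# dish outer ellipse
print('dish',onz(t,160+410/3,190+152/3,.06))
print('plate corners',[onz(t,160+u/3,190+v/3,.018)[:2].round(3) for u,v in((181,43),(522,35),(530,279),(182,288))])
print('pen',onz(t,228,300,.01),onz(t,290,318,.01))
E
```

```text
ball top px 345.2631578947368 233.55789473684212 95
ball [0.5989 0.0112 0.1749] [[ 0.8 -0.2]] [[0.7 0.1]]
ball onz [0.59966106 0.01216741 0.17      ] [0.59582472 0.00810909 0.17      ]
top [286 209  12  12  48] [291.54166667 212.97916667]
scene [328 228  18  24 245] [338.09795918 239.40408163]
knobtop [0.615  0.1011 0.2327] [[ 0.2 -0.1]] [[0.2 0. ]]
knob top on .24 [0.61289158 0.10114206 0.24      ] [0.61738832 0.1005722  0.24      ] bush .141 [0.61325053 0.10117447 0.141     ] [0.61681219 0.10133239 0.141     ]
pivot .15 [0.59398654 0.10066774 0.15      ]
column top .164 [0.60855776 0.21109653 0.164     ] d [0.60502927 0.20924645 0.164     ]
stack [ 0.65957088 -0.07708111  0.056     ] beaker base [ 6.52564847e-01  3.18430711e-01 -1.11022302e-16]
dish [0.61031248 0.09853438 0.06      ]
plate corners [array([0.695, 0.258]), array([0.703, 0.023]), array([0.533, 0.018]), array([0.526, 0.25 ])]
pen [0.49887061 0.23599793 0.01      ] [0.46335123 0.11161821 0.01      ]
```

```bash
python3 - <<'E'
from h import *
from scipy.spatial.transform import Rotation as Ro
s=observe();c=calibration('wrist');R,_=cv2.Rodrigues(c['rvec']);C=-R.T@c['tvec']
Rt=Ro.from_euler('xyz',s['tool_rot']).as_matrix()
print(Rt.round(3),'cam in tool',Rt.T@(C-s['ee_pos']),'axis',Rt.T@R[2], 'time',s['time_s'])
E
```

```text
[[-0.959 -0.     0.284]
 [-0.284  0.001 -0.959]
 [-0.    -1.    -0.001]] cam in tool [-0.06519672 -0.16792137 -0.0003967 ] axis [ 2.59527807e-01  9.65735633e-01 -6.68302987e-05] time 0.15
```

```bash
cat >> h.py <<'E'
from scipy.spatial.transform import Rotation as Ro
def plan(target,yaw,n,pts=None):
    """straight line (or list of world points/yaws) -> tool rows"""
    s=observe(); p=s['ee_pos'].copy(); y0=s['tool_rot'][2]
    dy=(yaw-y0+np.pi)%(2*np.pi)-np.pi
    print('t',round(s['time_s'],2),'pos',p.round(4),'yaw',round(y0,3),'F',s['wrist_force'].round(1),'w',round(s['gripper_width'],4),'dyaw',round(dy,3))
    for i in range(n):
        w=(np.array(target)-p)/n*1000; y=y0+dy*i/n
        x=np.array([np.cos(y),np.sin(y),0]);z=np.array([-np.sin(y),np.cos(y),0])
        print('{"tx":%.1f,"ty":%.1f,"tz":%.1f,"yaw":%.3f}'%(w@x,-w[2],w@z,-dy/n),end=', ' if i<n-1 else '\n')
E
python3 -c "
from h import *
plan([.57,.0,.30],-1.571,20)"
```

```text
t 0.15 pos [ 0.149  -0.5031  0.2045] yaw -2.854 F [ 0.  -0.7  1.3] w 0.0847 dyaw 1.283
{"tx":-27.3,"ty":-4.8,"tz":-18.1,"yaw":-0.064}, {"tx":-28.4,"ty":-4.8,"tz":-16.4,"yaw":-0.064}, {"tx":-29.4,"ty":-4.8,"tz":-14.5,"yaw":-0.064}, {"tx":-30.3,"ty":-4.8,"tz":-12.6,"yaw":-0.064}, {"tx":-31.0,"ty":-4.8,"tz":-10.6,"yaw":-0.064}, {"tx":-31.7,"ty":-4.8,"tz":-8.6,"yaw":-0.064}, {"tx":-32.1,"ty":-4.8,"tz":-6.6,"yaw":-0.064}, {"tx":-32.5,"ty":-4.8,"tz":-4.5,"yaw":-0.064}, {"tx":-32.7,"ty":-4.8,"tz":-2.4,"yaw":-0.064}, {"tx":-32.8,"ty":-4.8,"tz":-0.3,"yaw":-0.064}, {"tx":-32.7,"ty":-4.8,"tz":1.8,"yaw":-0.064}, {"tx":-32.6,"ty":-4.8,"tz":3.9,"yaw":-0.064}, {"tx":-32.2,"ty":-4.8,"tz":6.0,"yaw":-0.064}, {"tx":-31.8,"ty":-4.8,"tz":8.0,"yaw":-0.064}, {"tx":-31.2,"ty":-4.8,"tz":10.1,"yaw":-0.064}, {"tx":-30.5,"ty":-4.8,"tz":12.0,"yaw":-0.064}, {"tx":-29.7,"ty":-4.8,"tz":14.0,"yaw":-0.064}, {"tx":-28.7,"ty":-4.8,"tz":15.8,"yaw":-0.064}, {"tx":-27.6,"ty":-4.8,"tz":17.7,"yaw":-0.064}, {"tx":-26.5,"ty":-4.8,"tz":19.4,"yaw":-0.064}
```

Request:
apply_moves(
  rows=[
    {"tx": -27, "ty": -8, "tz": -18, "yaw": -0.064},
    {"tx": -28, "ty": -8, "tz": -16, "yaw": -0.064},
    {"tx": -29, "ty": -8, "tz": -14, "yaw": -0.064},
    {"tx": -30, "ty": -8, "tz": -13, "yaw": -0.064},
    {"tx": -31, "ty": -8, "tz": -11, "yaw": -0.064},
    {"tx": -32, "ty": -8, "tz": -9, "yaw": -0.064},
    {"tx": -32, "ty": -8, "tz": -7, "yaw": -0.064},
    {"tx": -32, "ty": -8, "tz": -4, "yaw": -0.064},
    {"tx": -33, "ty": -8, "tz": -2, "yaw": -0.064},
    {"tx": -33, "ty": -8, "tz": 0, "yaw": -0.064},
  ],
)

```text
invalid input at $.rows[0]: expected keys tx, ty, tz, yaw, claw
```

```bash
python3 -c "
from h import *
plan([.57,.0,.30],-1.571,10)"
```

```text
t 0.15 pos [ 0.149  -0.5031  0.2045] yaw -2.854 F [ 0.  -0.7  1.3] w 0.0847 dyaw 1.283
{"tx":-54.6,"ty":-9.6,"tz":-36.3,"yaw":-0.128}, {"tx":-58.8,"ty":-9.6,"tz":-29.0,"yaw":-0.128}, {"tx":-62.1,"ty":-9.6,"tz":-21.2,"yaw":-0.128}, {"tx":-64.3,"ty":-9.6,"tz":-13.1,"yaw":-0.128}, {"tx":-65.4,"ty":-9.6,"tz":-4.8,"yaw":-0.128}, {"tx":-65.5,"ty":-9.6,"tz":3.6,"yaw":-0.128}, {"tx":-64.5,"ty":-9.6,"tz":12.0,"yaw":-0.128}, {"tx":-62.4,"ty":-9.6,"tz":20.1,"yaw":-0.128}, {"tx":-59.4,"ty":-9.6,"tz":27.9,"yaw":-0.128}, {"tx":-55.3,"ty":-9.6,"tz":35.3,"yaw":-0.128}
```

Request:
apply_moves(
  rows=[
    {"tx": -27, "ty": -8, "tz": -18, "yaw": -0.064, "claw": 0},
    {"tx": -28, "ty": -8, "tz": -16, "yaw": -0.064, "claw": 0},
    {"tx": -29, "ty": -8, "tz": -14, "yaw": -0.064, "claw": 0},
    {"tx": -30, "ty": -8, "tz": -13, "yaw": -0.064, "claw": 0},
    {"tx": -31, "ty": -8, "tz": -11, "yaw": -0.064, "claw": 0},
    {"tx": -32, "ty": -8, "tz": -9, "yaw": -0.064, "claw": 0},
    {"tx": -32, "ty": -8, "tz": -7, "yaw": -0.064, "claw": 0},
    {"tx": -32, "ty": -8, "tz": -4, "yaw": -0.064, "claw": 0},
    {"tx": -33, "ty": -8, "tz": -2, "yaw": -0.064, "claw": 0},
    {"tx": -33, "ty": -8, "tz": 0, "yaw": -0.064, "claw": 0},
  ],
)

```text
time_s: 0.98
ee_pos: [0.3595, -0.2424, 0.2835]
tool_rot: [-1.58, 0.005, -2.197]
wrist_force: [0.6, -0.5, 0.7]
gripper_width: 0.0424
```

```bash
python3 -c "
from h import *
plan([.57,.0,.30],-1.571,14)"
```

```text
t 0.98 pos [ 0.3595 -0.2424  0.2835] yaw -2.197 F [ 0.6 -0.5  0.7] w 0.0424 dyaw 0.626
{"tx":-22.8,"ty":-1.2,"tz":2.0,"yaw":-0.045}, {"tx":-22.7,"ty":-1.2,"tz":3.1,"yaw":-0.045}, {"tx":-22.6,"ty":-1.2,"tz":4.1,"yaw":-0.045}, {"tx":-22.4,"ty":-1.2,"tz":5.1,"yaw":-0.045}, {"tx":-22.1,"ty":-1.2,"tz":6.1,"yaw":-0.045}, {"tx":-21.8,"ty":-1.2,"tz":7.1,"yaw":-0.045}, {"tx":-21.5,"ty":-1.2,"tz":8.0,"yaw":-0.045}, {"tx":-21.1,"ty":-1.2,"tz":9.0,"yaw":-0.045}, {"tx":-20.7,"ty":-1.2,"tz":9.9,"yaw":-0.045}, {"tx":-20.2,"ty":-1.2,"tz":10.8,"yaw":-0.045}, {"tx":-19.7,"ty":-1.2,"tz":11.7,"yaw":-0.045}, {"tx":-19.2,"ty":-1.2,"tz":12.6,"yaw":-0.045}, {"tx":-18.6,"ty":-1.2,"tz":13.4,"yaw":-0.045}, {"tx":-18.0,"ty":-1.2,"tz":14.2,"yaw":-0.045}
```

Request:
apply_moves(
  rows=[
    {"tx": -30, "ty": -2, "tz": 3, "yaw": -0.062, "claw": 0},
    {"tx": -30, "ty": -2, "tz": 4, "yaw": -0.062, "claw": 0},
    {"tx": -30, "ty": -2, "tz": 6, "yaw": -0.062, "claw": 0},
    {"tx": -30, "ty": -2, "tz": 8, "yaw": -0.062, "claw": 0},
    {"tx": -29, "ty": -2, "tz": 10, "yaw": -0.062, "claw": 0},
    {"tx": -29, "ty": -2, "tz": 12, "yaw": -0.062, "claw": 0},
    {"tx": -28, "ty": -2, "tz": 14, "yaw": -0.062, "claw": 0},
    {"tx": -27, "ty": -2, "tz": 16, "yaw": -0.062, "claw": 0},
    {"tx": -26, "ty": -2, "tz": 17, "yaw": -0.062, "claw": 0},
    {"tx": 0, "ty": 0, "tz": 0, "yaw": 0, "claw": 0},
  ],
)

```text
time_s: 1.82
ee_pos: [0.5467, -0.0116, 0.3036]
tool_rot: [-1.575, 0.01, -1.601]
wrist_force: [-1.1, -0.4, -1.5]
gripper_width: 0.0426
```

```bash
python3 -c "
from h import *
plan([.57,.0,.30],-1.571,3)
c=calibration('wrist');shot('wrist','w1.png')
print(proj(c,[[.599,.011,.17],[.614,.101,.227],[.594,.1005,.15]]))"
```

```text
t 1.82 pos [ 0.5467 -0.0116  0.3036] yaw -1.601 F [-1.1 -0.4 -1.5] w 0.0426 dyaw 0.03
{"tx":-4.1,"ty":1.2,"tz":7.6,"yaw":-0.010}, {"tx":-4.0,"ty":1.2,"tz":7.7,"yaw":-0.010}, {"tx":-4.0,"ty":1.2,"tz":7.7,"yaw":-0.010}
[[396.32673962 192.12835918]
 [441.19104794  47.81304278]
 [387.18001708  71.92514365]]
```

View pics/w1.png

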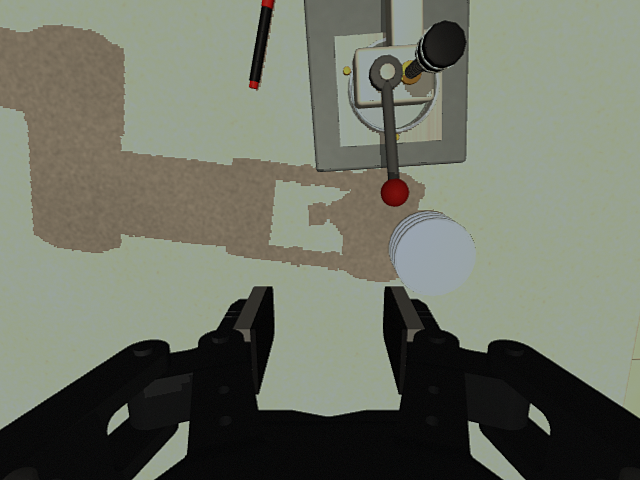

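```bash
python3 -c "
from h import *
plan([.5985,.0105,.25],-1.52,3)"
```

```text
t 1.87 pos [ 0.5454 -0.0133  0.3033] yaw -1.604 F [-1.6  0.7 -0. ] w 0.0427 dyaw 0.084
{"tx":-8.5,"ty":17.8,"tz":17.4,"yaw":-0.028}, {"tx":-8.0,"ty":17.8,"tz":17.6,"yaw":-0.028}, {"tx":-7.5,"ty":17.8,"tz":17.9,"yaw":-0.028}
```

Request:
apply_moves(
  rows=[
    {"tx": -9, "ty": 10, "tz": 18, "yaw": -0.03, "claw": 0},
    {"tx": -8, "ty": 18, "tz": 18, "yaw": -0.03, "claw": 0},
    {"tx": -8, "ty": 18, "tz": 18, "yaw": -0.03, "claw": 0},
    {"tx": 0, "ty": 0, "tz": 0, "yaw": 0, "claw": 0},
  ],
)

```text
time_s: 2.2
ee_pos: [0.5998, 0.0107, 0.2562]
tool_rot: [-1.575, 0.007, -1.513]
wrist_force: [-0.4, -0.3, -0.7]
gripper_width: 0.0428
```

```bash
python3 -c "
from h import *
plan([.5985,.0105,.156],-1.52,5)"
```

```text
t 2.2 pos [0.5998 0.0107 0.2562] yaw -1.513 F [-0.4 -0.3 -0.7] w 0.0428 dyaw -0.007
{"tx":0.0,"ty":20.0,"tz":-0.3,"yaw":0.001}, {"tx":0.0,"ty":20.0,"tz":-0.3,"yaw":0.001}, {"tx":0.0,"ty":20.0,"tz":-0.3,"yaw":0.001}, {"tx":0.0,"ty":20.0,"tz":-0.3,"yaw":0.001}, {"tx":0.0,"ty":20.0,"tz":-0.3,"yaw":0.001}
```

Request:
apply_moves(
  rows=[
    {"tx": 0, "ty": 15, "tz": 0, "yaw": 0, "claw": 0},
    {"tx": 0, "ty": 20, "tz": 0, "yaw": 0, "claw": 0},
    {"tx": 0, "ty": 20, "tz": 0, "yaw": 0, "claw": 0},
    {"tx": 0, "ty": 20, "tz": -1, "yaw": 0, "claw": 0},
    {"tx": 0, "ty": 20, "tz": -1, "yaw": 0, "claw": 0},
    {"tx": 0, "ty": 4, "tz": 0, "yaw": 0, "claw": 0},
    {"tx": 0, "ty": 0, "tz": 0, "yaw": 0, "claw": 0},
  ],
)

```text
time_s: 2.78
ee_pos: [0.5931, 0.004, 0.1553]
tool_rot: [-1.578, 0.004, -1.525]
wrist_force: [0.0, 0.1, 0.1]
gripper_width: 0.0421
```

```bash
python3 -c "
from h import *
s=observe();print(s['ee_pos'],s['tool_rot'],s['wrist_force'])
shot('wrist','w2.png')"
```

```text
[0.5931244  0.00395619 0.15529064] [-1.57797357  0.00369933 -1.52530323] [0.01071079 0.09055127 0.08802116]
```

View pics/w2.png

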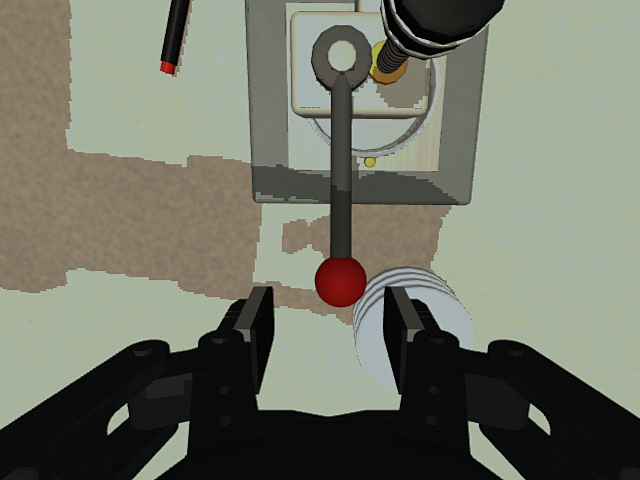

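```bash
python3 -c "
from h import *
c=calibration('wrist');print(onz(c,341,281,.17),onz(c,342,56,.15),onz(c,385,62,.141))
plan([.597,.014,.153],-1.52,1)"
```

```text
[0.59798377 0.01083086 0.17      ] [0.59393029 0.10085766 0.15      ] [0.61270885 0.10096682 0.141     ]
t 2.83 pos [0.5932 0.0039 0.1557] yaw -1.525 F [-0.7 -0.3 -0.3] w 0.0425 dyaw 0.005
{"tx":-9.9,"ty":2.7,"tz":4.2,"yaw":-0.005}
```

Request:
apply_moves(
  rows=[
    {"tx": -5, "ty": 2, "tz": 2, "yaw": 0, "claw": -0.1},
    {"tx": -3, "ty": 1, "tz": 0, "yaw": 0, "claw": -0.1},
    {"tx": 0, "ty": 0, "tz": -4, "yaw": 0.03, "claw": -0.1},
    {"tx": 0, "ty": 0, "tz": -6, "yaw": 0.07, "claw": -0.1},
  ],
)

```text
time_s: 3.17
ee_pos: [0.5878, 0.0115, 0.1576]
tool_rot: [-1.569, 0.002, -1.628]
wrist_force: [-0.4, 0.3, 0.1]
gripper_width: 0.0385
```

```bash
cat >> h.py <<'E'
PV=np.array([.594,.1007])
def arc():
    s=observe(); p=s['ee_pos'];d=p[:2]-PV
    print('t',round(s['time_s'],2),p.round(4),'r',np.hypot(*d).round(4),'ang',np.degrees(np.arctan2(d[1],d[0])).round(1),'yawdeg',np.degrees(s['tool_rot'][2]).round(1),'F',s['wrist_force'].round(1),'w',s['gripper_width'].round(4),'rp',s['tool_rot'][:2].round(3))
E
python3 -c "
from h import *
arc()"
```

```text
Traceback (most recent call last):
  File "h.py", line 32, in arc
    print('t',round(s['time_s'],2),p.round(4),'r',np.hypot(*d).round(4),'ang',np.degrees(np.arctan2(d[1],d[0])).round(1),'yawdeg',np.degrees(s['tool_rot'][2]).round(1),'F',s['wrist_force'].round(1),'w',s['gripper_width'].round(4),'rp',s['tool_rot'][:2].round(3))
                                                                                                                                                                                                          ^^^^^^^^^^^^^^^^^^^^^^^^
AttributeError: 'float' object has no attribute 'round'
```

Request:
apply_moves(
  rows=[
    {"tx": 0, "ty": 1, "tz": -6, "yaw": 0.07, "claw": -0.1},
    {"tx": 0, "ty": 1, "tz": -6, "yaw": 0.07, "claw": -0.1},
    {"tx": 0, "ty": 0, "tz": -6, "yaw": 0.07, "claw": -0.1},
    {"tx": 0, "ty": 0, "tz": -6, "yaw": 0.07, "claw": -0.1},
  ],
)

```text
time_s: 3.5
ee_pos: [0.5661, 0.0167, 0.1603]
tool_rot: [-1.562, 0.005, -1.922]
wrist_force: [-0.0, 0.3, -0.1]
gripper_width: 0.0386
```

```bash
sed -i "s/s\['gripper_width'\].round(4)/round(s['gripper_width'],4)/" h.py; python3 -c "
from h import *
arc()"
```

```text
t 3.5 [0.5661 0.0167 0.1603] r 0.0885 ang -108.4 yawdeg -110.1 F [-0.   0.3 -0.1] w 0.0386 rp [-1.562  0.005]
```

```bash
python3 -c "
from h import *
shot('wrist','w3.png')"
```

```text
(no output)
```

View pics/w3.png

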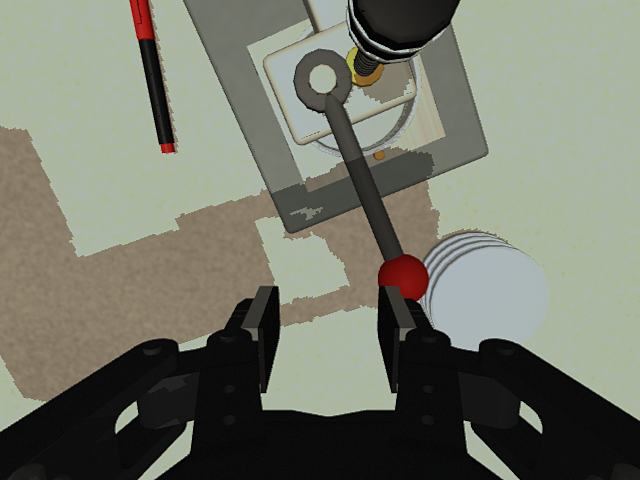

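```bash
python3 -c "
from h import *
arc()
s=observe();c=calibration('wrist');Rt=Ro.from_euler('xyz',s['tool_rot']).as_matrix()
for x in(-.011,0,.011):
  for y in (0,-.01,-.02): print(x,y,proj(c,[s['ee_pos']+Rt@[x,y,.0193]]).round(0))
print(onz(c,403,280,.17),onz(c,323,78,.15))
d=np.load('pics/w3.npz')['d'];print(d[280,403],d[300,400],d[320,390],d[360,400],d[300,380],d[300,262],d[360,262])
R,_=cv2.Rodrigues(c['rvec']);t=c['tvec']
for u,v in((403,280),(403,310),(393,295),(400,330),(388,360),(267,295)):
  o,dd=ray(c,u,v);P=o+dd*d[v,u];print(u,v,P.round(4),(Rt.T@(P-s['ee_pos'])).round(4))
"
```

```text
t 3.55 [0.5652 0.0172 0.1605] r 0.0884 ang -109.0 yawdeg -110.3 F [-0.2 -0.1  1.3] w 0.0383 rp [-1.562  0.005]
-0.011 0 [[372. 260.]]
-0.011 -0.01 [[375. 268.]]
-0.011 -0.02 [[378. 276.]]
0 0 [[371. 283.]]
0 -0.01 [[374. 292.]]
0 -0.02 [[377. 301.]]
0.011 0 [[371. 305.]]
0.011 -0.01 [[373. 315.]]
0.011 -0.02 [[376. 326.]]
[0.59663272 0.01084691 0.17      ] [0.59351751 0.10148478 0.15      ]
0.15875162 0.13301685 0.12174397 0.11452505 0.14727746 0.13394521 0.116729915
403 280 [0.596  0.015  0.1797] [-0.0087 -0.0189  0.0298]
403 310 [0.5906 0.0192 0.2125] [-0.011  -0.0517  0.0236]
393 295 [0.5895 0.02   0.2011] [-0.0113 -0.0403  0.0222]
400 330 [0.5874 0.0199 0.2252] [-0.0106 -0.0645  0.0204]
388 360 [0.5806 0.0057 0.2157] [ 0.0051 -0.055   0.0189]
267 295 [0.5484 0.0356 0.2017] [-0.0117 -0.0413 -0.0218]
```

```bash
python3 -c "
from h import *
s=observe();c=calibration('wrist');Rt=Ro.from_euler('xyz',s['tool_rot']).as_matrix()
d=np.load('pics/w3.npz')['d']
for u,v in((384,290),(382,292),(388,289),(398,289),(382,310),(384,330),(388,385),(272,290),(272,310),(272,330),(265,385)):
  o,dd=ray(c,u,v);P=o+dd*d[v,u];print(u,v,P.round(4),(Rt.T@(P-s['ee_pos'])).round(4))
p,_=shot('scene','s3.png')
cv2.imwrite('pics/s3c.png',cv2.convertScaleAbs(cv2.resize(p[120:320,200:440,::-1],None,fx=3,fy=3),alpha=1.6))
print(proj(calibration('scene'),[s['ee_pos']]))
"
```

```text
384 290 [0.5872 0.0207 0.1961] [-0.0112 -0.0354  0.0197]
382 292 [0.5863 0.0209 0.1977] [-0.0111 -0.0369  0.0188]
388 289 [0.5887 0.0207 0.1963] [-0.0116 -0.0355  0.0211]
398 289 [0.5921 0.0192 0.1959] [-0.0115 -0.0351  0.0248]
382 310 [0.5841 0.0154 0.2001] [-0.0052 -0.0393  0.0187]
384 330 [0.5825 0.0108 0.2057] [-0.0003 -0.045   0.0188]
388 385 [ 0.5623 -0.1602 -0.0011] [0.1681 0.1613 0.0575]
272 290 [0.5492 0.0349 0.196 ] [-0.0112 -0.0356 -0.0209]
272 310 [0.549  0.0312 0.2053] [-0.0077 -0.0449 -0.0197]
272 330 [0.5469 0.0253 0.2077] [-0.0015 -0.0474 -0.0196]
265 385 [0.5433 0.0164 0.2246] [ 0.008  -0.0643 -0.0197]
[[308.07391194 225.37209273]]
```

View pics/s3c.png

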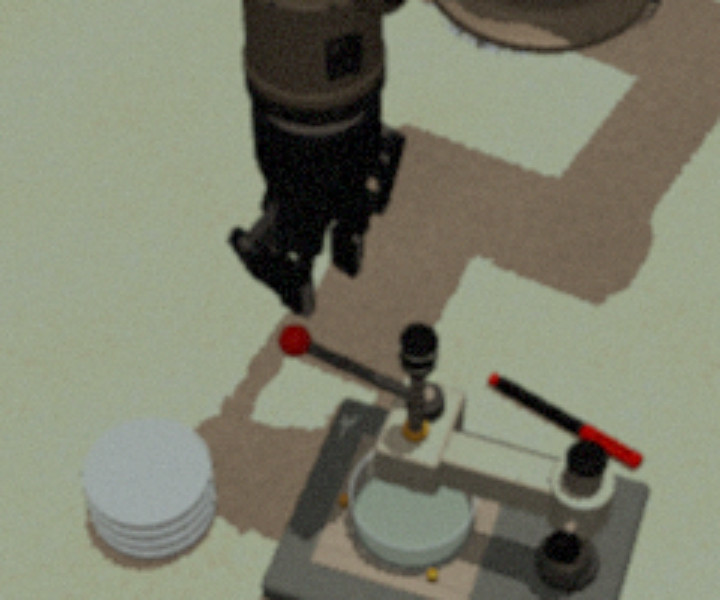

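```bash
python3 -c "
from h import *
s=observe();c=calibration('wrist');Rt=Ro.from_euler('xyz',s['tool_rot']).as_matrix()
d=np.load('pics/w3.npz')['d']
for u,v in((330,420),(330,440),(330,470),(220,470),(80,400),(110,360)):
  o,dd=ray(c,u,v);P=o+dd*d[v,u];print(u,v,(Rt.T@(P-s['ee_pos'])).round(4))
plan([.597,.0105,.163],np.radians(-88),6)
"
```

```text
330 420 [-0.0099 -0.1008 -0.0002]
330 440 [-0.0107 -0.1071 -0.0002]
330 470 [-0.0098 -0.1129 -0.0002]
220 470 [-0.0202 -0.1232 -0.0157]
80 400 [-0.0129 -0.0987 -0.0515]
110 360 [ 0.1396  0.159  -0.2058]
t 3.6 pos [0.5658 0.0169 0.1605] yaw -1.918 F [ 0.8 -0.4 -0.4] w 0.0383 dyaw 0.382
{"tx":-0.8,"ty":-0.4,"tz":5.3,"yaw":-0.064}, {"tx":-0.4,"ty":-0.4,"tz":5.3,"yaw":-0.064}, {"tx":-0.1,"ty":-0.4,"tz":5.3,"yaw":-0.064}, {"tx":0.2,"ty":-0.4,"tz":5.3,"yaw":-0.064}, {"tx":0.6,"ty":-0.4,"tz":5.3,"yaw":-0.064}, {"tx":0.9,"ty":-0.4,"tz":5.2,"yaw":-0.064}
```

Request:
apply_moves(
  rows=[
    {"tx": -1, "ty": -3, "tz": 5, "yaw": -0.06, "claw": -0.1},
    {"tx": 0, "ty": -2, "tz": 6, "yaw": -0.07, "claw": -0.1},
    {"tx": 0, "ty": 0, "tz": 6, "yaw": -0.07, "claw": -0.1},
    {"tx": 0, "ty": 0, "tz": 6, "yaw": -0.07, "claw": -0.1},
    {"tx": 0, "ty": 0, "tz": 6, "yaw": -0.07, "claw": -0.1},
    {"tx": 0, "ty": 0, "tz": 5, "yaw": -0.05, "claw": -0.1},
    {"tx": 0, "ty": 0, "tz": 0, "yaw": 0, "claw": -0.1},
  ],
)

```text
time_s: 4.18
ee_pos: [0.6053, 0.0129, 0.1719]
tool_rot: [-1.55, -0.002, -1.489]
wrist_force: [-0.0, 1.5, -0.2]
gripper_width: 0.0383
```

```bash
python3 -c "
from h import *
arc()
plan([.597,.0115,.125],np.radians(-88),4)
"
```

```text
t 4.18 [0.6053 0.0129 0.1719] r 0.0885 ang -82.7 yawdeg -85.3 F [-0.   1.5 -0.2] w 0.0383 rp [-1.55  -0.002]
t 4.18 pos [0.6053 0.0129 0.1719] yaw -1.489 F [-0.   1.5 -0.2] w 0.0383 dyaw -0.046
{"tx":0.2,"ty":11.7,"tz":-2.1,"yaw":0.012}, {"tx":0.2,"ty":11.7,"tz":-2.1,"yaw":0.012}, {"tx":0.2,"ty":11.7,"tz":-2.1,"yaw":0.012}, {"tx":0.3,"ty":11.7,"tz":-2.1,"yaw":0.012}
```

Request:
apply_moves(
  rows=[
    {"tx": 0, "ty": 0, "tz": -7, "yaw": 0.03, "claw": -0.1},
    {"tx": 0, "ty": 2, "tz": 0, "yaw": 0.01, "claw": -0.1},
    {"tx": 0, "ty": 0, "tz": 0, "yaw": 0, "claw": -0.1},
  ],
)

```text
time_s: 4.43
ee_pos: [0.5982, 0.0125, 0.1703]
tool_rot: [-1.549, -0.001, -1.534]
wrist_force: [-0.1, -0.7, 0.5]
gripper_width: 0.0385
```

```bash
python3 -c "
from h import *
arc()
shot('wrist','w4.png')
"
```

```text
t 4.43 [0.5982 0.0125 0.1703] r 0.0883 ang -87.3 yawdeg -87.9 F [-0.1 -0.7  0.5] w 0.0385 rp [-1.549e+00 -1.000e-03]
```

View pics/w4.png

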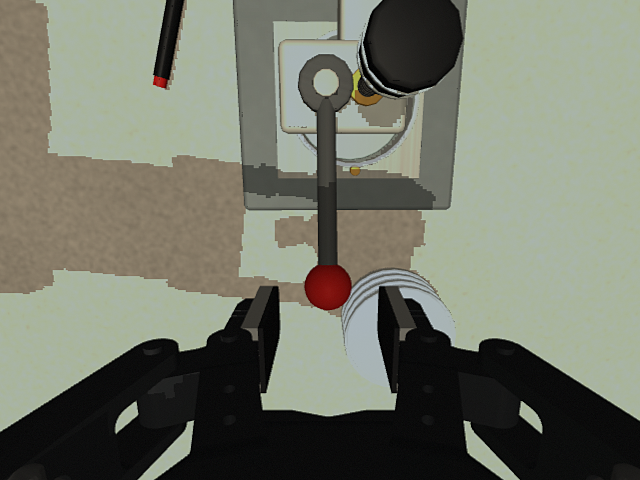

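Request:
apply_moves(
  rows=[
    {"tx": 0, "ty": 12, "tz": 0, "yaw": 0, "claw": -0.1},
    {"tx": 0, "ty": 14, "tz": 0, "yaw": 0, "claw": -0.1},
    {"tx": 0, "ty": 12, "tz": 0, "yaw": 0, "claw": -0.1},
    {"tx": 0, "ty": 0, "tz": 0, "yaw": 0, "claw": -0.1},
  ],
)

```text
time_s: 4.82
ee_pos: [0.5991, 0.0125, 0.1332]
tool_rot: [-1.545, -0.001, -1.535]
wrist_force: [-0.8, -0.3, 0.3]
gripper_width: 0.0383
```

```bash
python3 -c "
from h import *
arc()
"
```

```text
t 4.82 [0.5991 0.0125 0.1332] r 0.0883 ang -86.7 yawdeg -87.9 F [-0.8 -0.3  0.3] w 0.0383 rp [-1.545e+00 -1.000e-03]
```

Request:
apply_moves(
  rows=[
    {"tx": 0, "ty": 7, "tz": -1, "yaw": 0, "claw": -0.1},
    {"tx": 0, "ty": 4, "tz": 0, "yaw": 0, "claw": -0.1},
    {"tx": 0, "ty": 0, "tz": -4, "yaw": 0.04, "claw": -0.1},
    {"tx": 0, "ty": 0, "tz": -6, "yaw": 0.07, "claw": -0.1},
    {"tx": 0, "ty": 0, "tz": -6, "yaw": 0.07, "claw": -0.1},
  ],
)

```text
time_s: 5.23
ee_pos: [0.584, 0.0129, 0.1222]
tool_rot: [-1.541, 0.004, -1.72]
wrist_force: [3.3, 1.2, -0.8]
gripper_width: 0.0385
```

```bash
python3 -c "
from h import *
arc()
shot('wrist','w5.png')
"
```

```text
t 5.23 [0.584  0.0129 0.1222] r 0.0884 ang -96.5 yawdeg -98.6 F [ 3.3  1.2 -0.8] w 0.0385 rp [-1.541  0.004]
```

View pics/w5.png

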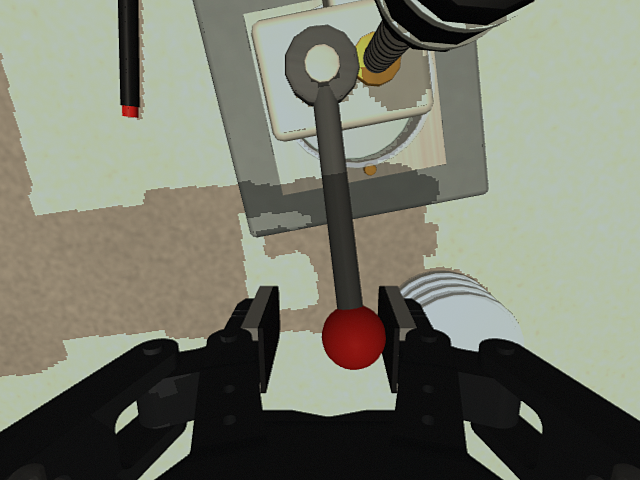

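Request:
apply_moves(
  rows=[
    {"tx": 0, "ty": 0, "tz": -6.5, "yaw": 0.06, "claw": -0.1},
    {"tx": 0, "ty": 0, "tz": -6.5, "yaw": 0.07, "claw": -0.1},
    {"tx": 0, "ty": 0, "tz": -6.5, "yaw": 0.07, "claw": -0.1},
    {"tx": 0, "ty": 0, "tz": -6.5, "yaw": 0.07, "claw": -0.1},
    {"tx": 0, "ty": 0, "tz": -6.5, "yaw": 0.07, "claw": -0.1},
  ],
)

```text
time_s: 5.7
ee_pos: [0.5567, 0.0212, 0.1234]
tool_rot: [-1.533, 0.018, -2.071]
wrist_force: [3.8, 0.1, -2.0]
gripper_width: 0.0386
```

```bash
python3 -c "
from h import *
arc()
"
```

```text
t 5.7 [0.5567 0.0212 0.1234] r 0.0879 ang -115.1 yawdeg -118.7 F [ 3.8  0.1 -2. ] w 0.0386 rp [-1.533  0.018]
```

Request:
apply_moves(
  rows=[
    {"tx": 0, "ty": 0, "tz": -7, "yaw": 0.055, "claw": -0.1},
    {"tx": 0, "ty": 0, "tz": -7, "yaw": 0.06, "claw": -0.1},
    {"tx": 0, "ty": 0, "tz": -7, "yaw": 0.06, "claw": -0.1},
    {"tx": 0, "ty": 0, "tz": -7, "yaw": 0.06, "claw": -0.1},
    {"tx": 0, "ty": 0, "tz": -7, "yaw": 0.06, "claw": -0.1},
    {"tx": 0, "ty": 0, "tz": -7, "yaw": 0.06, "claw": -0.1},
  ],
)

```text
time_s: 6.2
ee_pos: [0.5275, 0.0434, 0.1241]
tool_rot: [-1.53, 0.036, -2.436]
wrist_force: [2.6, -2.1, -1.4]
gripper_width: 0.0386
```

```bash
python3 -c "
from h import *
arc()
"
```

```text
t 6.2 [0.5275 0.0434 0.1241] r 0.0878 ang -139.2 yawdeg -139.6 F [ 2.6 -2.1 -1.4] w 0.0386 rp [-1.53   0.036]
```

Request:
apply_moves(
  rows=[
    {"tx": 0, "ty": 0, "tz": -7, "yaw": 0.065, "claw": -0.1},
    {"tx": 0, "ty": 0, "tz": -7, "yaw": 0.065, "claw": -0.1},
    {"tx": 0, "ty": 0, "tz": -7, "yaw": 0.065, "claw": -0.1},
    {"tx": 0, "ty": 0, "tz": -7, "yaw": 0.065, "claw": -0.1},
    {"tx": 0, "ty": 0, "tz": -7, "yaw": 0.065, "claw": -0.1},
    {"tx": 0, "ty": 0, "tz": -6, "yaw": 0.065, "claw": -0.1},
  ],
)

```text
time_s: 6.7
ee_pos: [0.5102, 0.076, 0.125]
tool_rot: [-1.538, 0.057, -2.836]
wrist_force: [1.4, -2.5, -1.2]
gripper_width: 0.0382
```

```bash
python3 -c "
from h import *
arc()
shot('wrist','w6.png')
"
```

```text
t 6.7 [0.5102 0.076  0.125 ] r 0.0874 ang -163.6 yawdeg -162.5 F [ 1.4 -2.5 -1.2] w 0.0382 rp [-1.538  0.057]
```

View pics/w6.png

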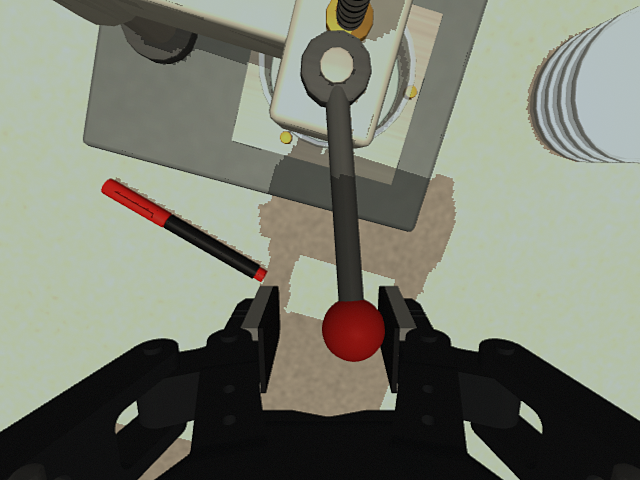

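Request:
apply_moves(
  rows=[
    {"tx": 0, "ty": 0, "tz": -7, "yaw": 0.065, "claw": -0.1},
    {"tx": 0, "ty": 0, "tz": -3, "yaw": 0.03, "claw": -0.1},
    {"tx": 0, "ty": 0, "tz": 8, "yaw": 0, "claw": -0.1},
    {"tx": 0, "ty": -10, "tz": 0, "yaw": 0, "claw": -0.1},
    {"tx": 0, "ty": -25, "tz": 0, "yaw": 0, "claw": -0.1},
    {"tx": 0, "ty": -30, "tz": 0, "yaw": 0, "claw": -0.1},
    {"tx": 0, "ty": -30, "tz": 0, "yaw": 0, "claw": -0.1},
    {"tx": 0, "ty": -30, "tz": 0, "yaw": 0, "claw": -1},
    {"tx": 0, "ty": 0, "tz": 0, "yaw": 0, "claw": -1},
  ],
)

```text
time_s: 7.5
ee_pos: [0.5013, 0.0765, 0.2585]
tool_rot: [-1.537, 0.059, -2.916]
wrist_force: [1.7, 1.0, 0.3]
gripper_width: 0.0152
```

```bash
python3 -c "
from h import *
arc()
p,_=shot('top','t7.png')
cv2.imwrite('pics/t7c.png',cv2.resize(p[150:350,160:420,::-1],None,fx=3,fy=3))
plan([.614,.101,.25],-2.836,4)
"
```

```text
t 7.5 [0.5013 0.0765 0.2585] r 0.0958 ang -165.4 yawdeg -167.1 F [1.7 1.  0.3] w 0.0152 rp [-1.537  0.059]
t 7.55 pos [0.5005 0.0765 0.2561] yaw -2.916 F [-0.1 -0.6 -0.3] w 0.0075 dyaw 0.08
{"tx":-29.0,"ty":1.5,"tz":0.4,"yaw":-0.020}, {"tx":-29.0,"ty":1.5,"tz":0.9,"yaw":-0.020}, {"tx":-29.0,"ty":1.5,"tz":1.5,"yaw":-0.020}, {"tx":-28.9,"ty":1.5,"tz":2.1,"yaw":-0.020}
```

View pics/t7c.png

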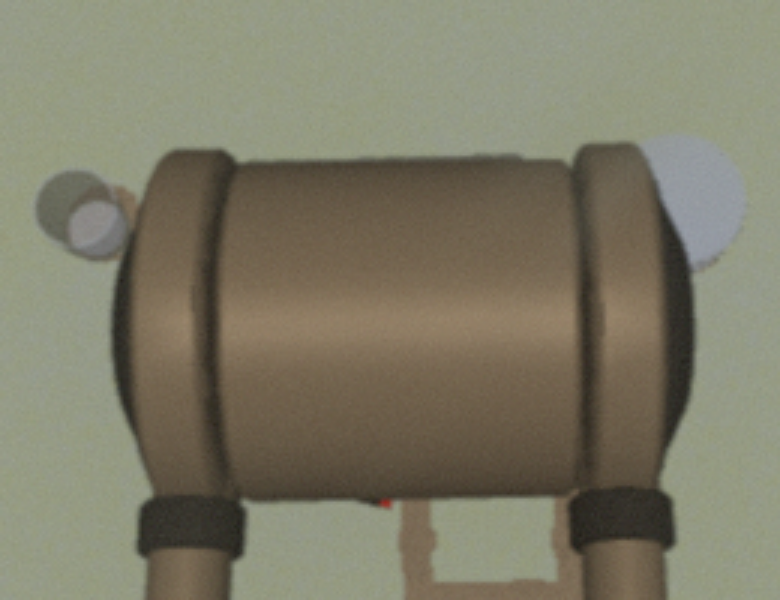

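Request:
apply_moves(
  rows=[
    {"tx": -29, "ty": 0, "tz": 0, "yaw": -0.02, "claw": -1},
    {"tx": -29, "ty": 0, "tz": 1, "yaw": -0.02, "claw": -1},
    {"tx": -29, "ty": 0, "tz": 2, "yaw": -0.02, "claw": -1},
    {"tx": -28, "ty": 0, "tz": 2, "yaw": -0.02, "claw": -1},
    {"tx": 0, "ty": 0, "tz": 0, "yaw": 0, "claw": -1},
  ],
)

```text
time_s: 7.97
ee_pos: [0.6126, 0.1027, 0.2615]
tool_rot: [-1.537, 0.049, -2.824]
wrist_force: [-1.3, -0.4, -1.5]
gripper_width: -0.0
```

```bash
cat >> h.py <<'E'
def tip(off=0.0):
    s=observe();Rt=Ro.from_euler('xyz',s['tool_rot']).as_matrix();P=s['ee_pos']+Rt@[0,-.028,0]
    print('t',round(s['time_s'],2),'ee',s['ee_pos'].round(4),'tip',P.round(4),'rpy',s['tool_rot'].round(3),'F',s['wrist_force'].round(1),'w',round(s['gripper_width'],4)); return P,Rt
def need(target):
    P,Rt=tip(); print('tool shift mm',((Rt.T@(np.array(target)-P))*1000).round(1))
E
python3 -c "
from h import *
P,Rt=tip()
c=calibration('wrist');s=observe()
p,d=shot('wrist','w7.png');print(proj(c,[[.614,.101,.24],P]))
for u,v in((325,280),(325,300),(300,300),(350,300)):
  o,dd=ray(c,u,v);Q=o+dd*d[v,u];print(u,v,(Rt.T@(Q-s['ee_pos'])).round(4))
p,_=shot('scene','s7.png')
cv2.imwrite('pics/s7c.png',cv2.convertScaleAbs(cv2.resize(p[120:320,200:440,::-1],None,fx=3,fy=3),alpha=1.6))
need([.614,.101,.26])
"
```

```text
t 7.97 ee [0.6126 0.1027 0.2615] tip [0.611  0.1032 0.2895] rpy [-1.537  0.049 -2.824] F [-1.3 -0.4 -1.5] w -0.0
[[331.7380118  267.00448748]
 [329.31977849 308.26864975]]
325 280 [ 0.0086  0.0251 -0.0021]
325 300 [-0.011  -0.0451 -0.0015]
300 300 [-0.0062 -0.0342 -0.0108]
350 300 [-0.0063 -0.0344  0.0076]
t 8.07 ee [0.6093 0.1022 0.2617] tip [0.6078 0.1027 0.2897] rpy [-1.537  0.046 -2.826] F [-0.6  0.4 -0.5] w -0.0
tool shift mm [-4.  30.   2.5]
```

View pics/w7.png

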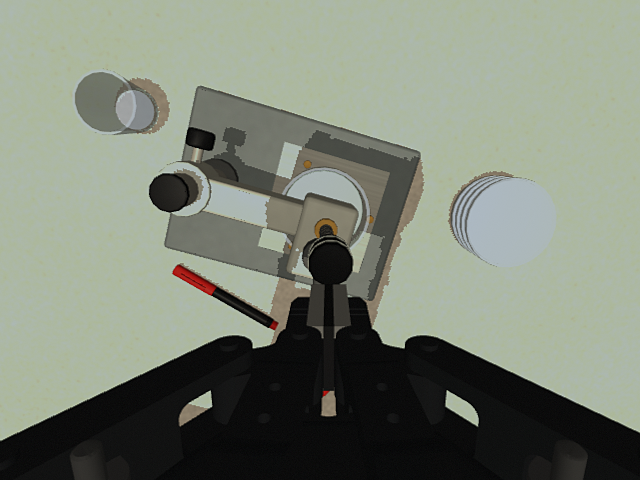

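View pics/s7c.png

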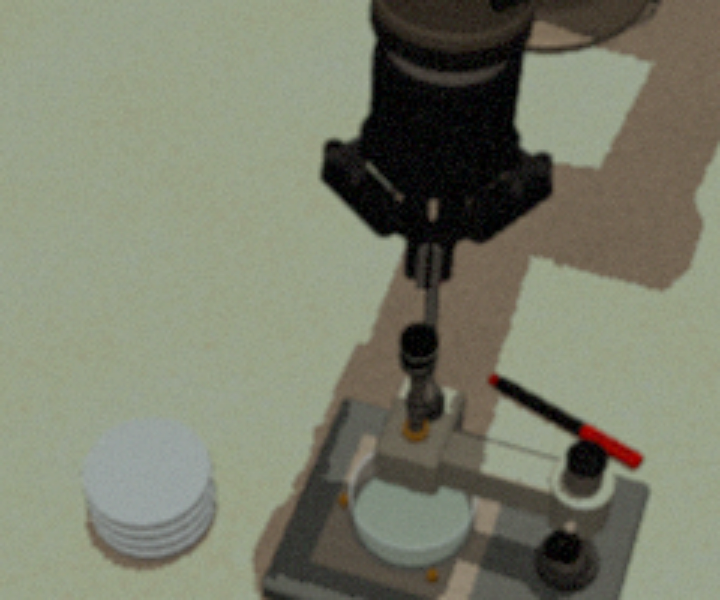

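Request:
apply_moves(
  rows=[
    {"tx": -3, "ty": 12, "tz": 1, "yaw": 0, "claw": -1},
    {"tx": -3, "ty": 12, "tz": 1, "yaw": 0, "claw": -1},
    {"tx": -2, "ty": 8, "tz": 0, "yaw": 0, "claw": -1},
    {"tx": 0, "ty": 0, "tz": 0, "yaw": 0, "claw": -1},
  ],
)

```text
time_s: 8.4
ee_pos: [0.6163, 0.1018, 0.2267]
tool_rot: [-1.538, 0.043, -2.825]
wrist_force: [-0.3, 0.2, -1.1]
gripper_width: -0.0003
```

```bash
python3 -c "
from h import *
need([.614,.1005,.243])"
```

```text
t 8.4 ee [0.6163 0.1018 0.2267] tip [0.6149 0.1022 0.2547] rpy [-1.538  0.043 -2.825] F [-0.3  0.2 -1.1] w -0.0003
tool shift mm [ 1.9 11.6  1. ]
```

Request:
apply_moves(
  rows=[
    {"tx": 0, "ty": 4, "tz": 0.5, "yaw": 0, "claw": -1},
    {"tx": 0, "ty": 4, "tz": 0, "yaw": 0, "claw": -1},
    {"tx": 0, "ty": 3, "tz": 0, "yaw": 0, "claw": -1},
    {"tx": 0, "ty": 2, "tz": 0, "yaw": 0, "claw": -1},
    {"tx": 0, "ty": 2, "tz": 0, "yaw": 0, "claw": -1},
    {"tx": 0, "ty": 2, "tz": 0, "yaw": 0, "claw": -1},
    {"tx": 0, "ty": 2, "tz": 0, "yaw": 0, "claw": -1},
  ],
)

```text
time_s: 8.98
ee_pos: [0.6163, 0.1006, 0.2071]
tool_rot: [-1.538, 0.043, -2.826]
wrist_force: [-0.7, -0.5, 1.4]
gripper_width: 0.0
```

```bash
python3 -c "
from h import *
need([.614,.1005,.218])"
```

```text
t 8.98 ee [0.6163 0.1006 0.2071] tip [0.6149 0.1011 0.2351] rpy [-1.538  0.043 -2.826] F [-0.7 -0.5  1.4] w 0.0
tool shift mm [ 1.8 17.  -0.2]
```

Request:
apply_moves(
  rows=[
    {"tx": 0.2, "ty": 2, "tz": 0, "yaw": 0, "claw": -1},
    {"tx": 0.2, "ty": 2, "tz": 0, "yaw": 0, "claw": -1},
    {"tx": 0.2, "ty": 2, "tz": 0, "yaw": 0, "claw": -1},
    {"tx": 0.2, "ty": 2, "tz": 0, "yaw": 0, "claw": -1},
    {"tx": 0.2, "ty": 1.5, "tz": 0, "yaw": 0, "claw": -1},
  ],
)

```text
time_s: 9.4
ee_pos: [0.6164, 0.1006, 0.1978]
tool_rot: [-1.538, 0.046, -2.825]
wrist_force: [-0.2, 1.7, 2.7]
gripper_width: -0.0005
```

```bash
python3 -c "
from h import *
need([.614,.1005,.218])
p,_=shot('scene','s8.png')
cv2.imwrite('pics/s8c.png',cv2.convertScaleAbs(cv2.resize(p[180:330,260:420,::-1],None,fx=4,fy=4),alpha=1.6))
shot('wrist','w8.png')"
```

```text
t 9.4 ee [0.6164 0.1006 0.1978] tip [0.6148 0.1011 0.2257] rpy [-1.538  0.046 -2.825] F [-0.2  1.7  2.7] w -0.0005
tool shift mm [1.3 7.7 0. ]
```

View pics/s8c.png

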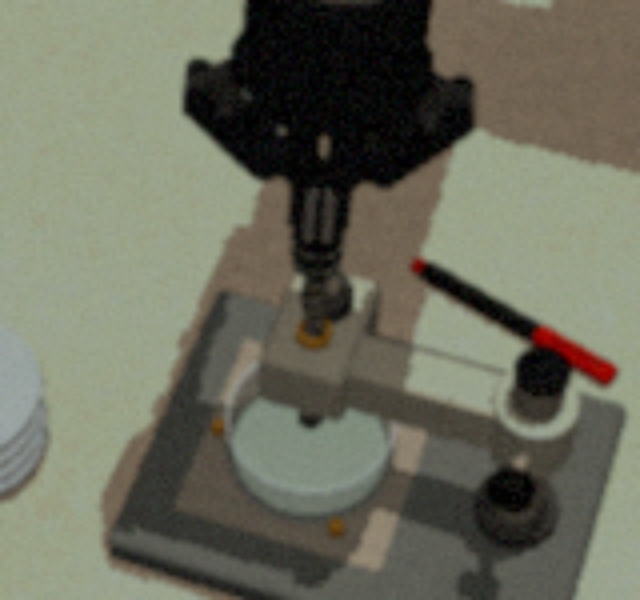

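View pics/w8.png

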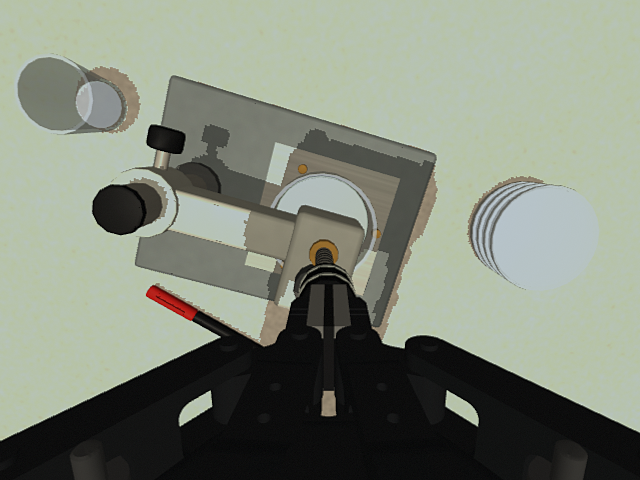

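```bash
python3 -c "
from h import *
c=calibration('scene')
for f in('scene0','s3','s7','s8'):
  d=np.load('pics/'+f+'.npz')['d']
  for u,v in((330,292),(338,296),(345,296),(322,293),(338,300)):
    o,dd=ray(c,u,v);print(f,u,v,(o+dd*d[v,u]).round(4))
d=np.load('pics/s8.npz')['d']
for u,v in((337,284),(336,283),(338,285),(337,282),(275,250),(338,320),(310,330)):
    o,dd=ray(c,u,v);print('s8',u,v,(o+dd*d[v,u]).round(4))
"
```

```text
scene0 330 292 [0.6224 0.0872 0.0342]
scene0 338 296 [0.6244 0.1059 0.0325]
scene0 345 296 [0.621  0.1201 0.0359]
scene0 322 293 [0.6319 0.0729 0.0363]
scene0 338 300 [0.635  0.1098 0.0354]
s3 330 292 [0.623  0.0874 0.0353]
s3 338 296 [0.6256 0.1063 0.0347]
s3 345 296 [0.6197 0.1197 0.0336]
s3 322 293 [0.6294 0.0719 0.0316]
s3 338 300 [0.6325 0.1089 0.0309]
s7 330 292 [0.6212 0.0867 0.0319]
s7 338 296 [0.6253 0.1062 0.0342]
s7 345 296 [0.6193 0.1196 0.0329]
s7 322 293 [0.6302 0.0722 0.0331]
s7 338 300 [0.6336 0.1093 0.0329]
s8 330 292 [0.6208 0.0866 0.0313]
s8 338 296 [0.6259 0.1064 0.0351]
s8 345 296 [0.6183 0.1193 0.0312]
s8 322 293 [0.6305 0.0724 0.0337]
s8 338 300 [0.6327 0.109  0.0313]
s8 337 284 [0.6192 0.1009 0.0694]
s8 336 283 [0.6171 0.098  0.0683]
s8 338 285 [0.6162 0.1022 0.0616]
s8 337 282 [0.6348 0.1061 0.1036]
s8 275 250 [ 0.5436 -0.0785 -0.0028]
s8 338 320 [0.673  0.1242 0.0248]
s8 310 330 [ 0.701   0.0731 -0.0053]
```

```bash
python3 -c "
from h import *
c=calibration('scene')
def patch(f,u0,u1,v0,v1):
  d=np.load('pics/'+f+'.npz')['d'];z=[]
  for u in range(u0,u1):
    for v in range(v0,v1):
      o,dd=ray(c,u,v);z.append((o+dd*d[v,u])[2])
  return np.median(z).round(4)
for f in('scene0','s3','s7','s8'):
  print(f,'dish',patch(f,328,346,292,299),'bench',patch(f,262,280,320,345),patch(f,300,350,360,380),'base',patch(f,320,345,326,328),'stacktop',patch(f,240,256,268,280),'bracket',patch(f,336,342,268,271))
d=np.load('pics/s8.npz')['d']
for v in range(278,300): 
  o,dd=ray(c,337,v);print(v,((o+dd*d[v,337])[2]).round(3),end=' ')
# top camera
t=calibration('top');d=np.load('pics/top0.npz')['d']
z=[]
for u in range(303,312):
  for v in range(232,248):
    o,dd=ray(t,u,v);z.append((o+dd*d[v,u])[2])
print('top dish',np.median(z),np.percentile(z,[20,80]))
z=[]
for u in range(380,480):
  for v in range(270,330):
    o,dd=ray(t,u,v);z.append((o+dd*d[v,u])[2])
print('top bench',np.median(z))
"
```

```text
scene0 dish 0.0323 bench 0.0002 0.0002 base 0.0252 stacktop 0.0565 bracket 0.1354
s3 dish 0.0324 bench 0.0006 0.0003 base 0.025 stacktop 0.0562 bracket 0.1355
s7 dish 0.0321 bench 0.0002 0.0002 base 0.0239 stacktop 0.0563 bracket 0.135
s8 dish 0.032 bench 0.0002 0.0002 base 0.0247 stacktop 0.0562 bracket 0.1346
278 0.118 279 0.114 280 0.106 281 0.105 282 0.104 283 0.071 284 0.069 285 0.066 286 0.06 287 0.033 288 0.034 289 0.034 290 0.031 291 0.029 292 0.031 293 0.031 294 0.031 295 0.035 296 0.029 297 0.033 298 0.032 299 0.033 top dish 0.1345593251941074 [0.03242553 0.15315921]
top bench -0.0001787702285405146
```

Request:
apply_moves(
  rows=[
    {"tx": 0.2, "ty": 2, "tz": 0, "yaw": 0, "claw": -1},
    {"tx": 0.2, "ty": 2, "tz": 0, "yaw": 0, "claw": -1},
    {"tx": 0.2, "ty": 2, "tz": 0, "yaw": 0, "claw": -1},
    {"tx": 0.2, "ty": 2, "tz": 0, "yaw": 0, "claw": -1},
    {"tx": 0.2, "ty": 2, "tz": 0, "yaw": 0, "claw": -1},
    {"tx": 0, "ty": 1, "tz": 0, "yaw": 0, "claw": -1},
  ],
)

```text
time_s: 10.0
ee_pos: [0.6164, 0.1005, 0.186]
tool_rot: [-1.538, 0.047, -2.825]
wrist_force: [0.1, 0.4, 2.2]
gripper_width: 0.0001
```

```bash
python3 -c "
from h import *
need([.614,.1005,.202])
p,d=shot('scene','s9.png')
c=calibration('scene')
for v in range(280,296): 
  o,dd=ray(c,337,v);print(v,((o+dd*d[v,337])[2]).round(3),end=' ')
cv2.imwrite('pics/s9c.png',cv2.convertScaleAbs(cv2.resize(p[180:330,260:420,::-1],None,fx=4,fy=4),alpha=1.6))"
```

```text
t 10.0 ee [0.6164 0.1005 0.186 ] tip [0.6148 0.1009 0.2139] rpy [-1.538  0.047 -2.825] F [0.1 0.4 2.2] w 0.0001
tool shift mm [ 1.5 11.9 -0.3]
280 0.11 281 0.104 282 0.102 283 0.069 284 0.066 285 0.061 286 0.057 287 0.052 288 0.054 289 0.047 290 0.033 291 0.032 292 0.032 293 0.032 294 0.031 295 0.034
```

View pics/s9c.png

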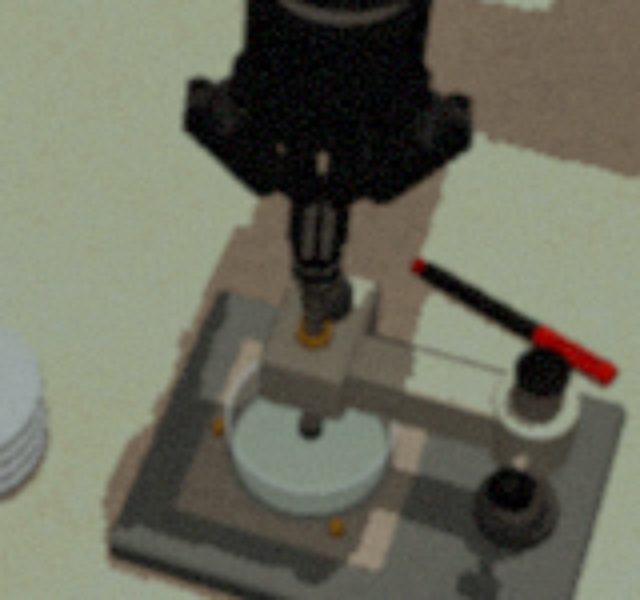

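Request:
apply_moves(
  rows=[
    {"tx": 0.2, "ty": 1, "tz": 0, "yaw": 0, "claw": -1},
    {"tx": 0, "ty": 1, "tz": 0, "yaw": 0, "claw": -1},
    {"tx": 0.2, "ty": 1, "tz": 0, "yaw": 0, "claw": -1},
  ],
)

```text
time_s: 10.3
ee_pos: [0.6163, 0.1004, 0.1827]
tool_rot: [-1.538, 0.047, -2.825]
wrist_force: [-0.2, 0.5, 2.2]
gripper_width: -0.0
```

Request:
apply_moves(
  rows=[
    {"tx": 0.2, "ty": 1, "tz": 0, "yaw": 0, "claw": -1},
    {"tx": 0, "ty": 1, "tz": 0, "yaw": 0, "claw": -1},
    {"tx": 0.2, "ty": 1, "tz": 0, "yaw": 0, "claw": -1},
  ],
)

```text
time_s: 10.55
ee_pos: [0.6163, 0.1003, 0.1796]
tool_rot: [-1.538, 0.048, -2.825]
wrist_force: [0.3, 2.1, 1.4]
gripper_width: 0.0
```

Request:
apply_moves(
  rows=[
    {"tx": 0, "ty": 1, "tz": 0, "yaw": 0, "claw": -1},
    {"tx": 0.2, "ty": 1, "tz": 0, "yaw": 0, "claw": -1},
  ],
)

```text
time_s: 10.72
ee_pos: [0.6162, 0.1002, 0.1774]
tool_rot: [-1.538, 0.048, -2.825]
wrist_force: [0.3, 0.8, 1.9]
gripper_width: -0.0
```

Request:
apply_moves(
  rows=[
    {"tx": 0, "ty": 0.5, "tz": 0, "yaw": 0, "claw": -1},
    {"tx": 0, "ty": 0.5, "tz": 0, "yaw": 0, "claw": -1},
  ],
)

```text
time_s: 10.88
ee_pos: [0.6163, 0.1001, 0.1762]
tool_rot: [-1.538, 0.048, -2.825]
wrist_force: [-0.0, 1.5, 1.5]
gripper_width: -0.0
```

Request:
apply_moves(
  rows=[
    {"tx": 0, "ty": 0.5, "tz": 0, "yaw": 0, "claw": -1},
    {"tx": 0, "ty": 0.4, "tz": 0, "yaw": 0, "claw": -1},
  ],
)

```text
time_s: 11.05
ee_pos: [0.6163, 0.1001, 0.1758]
tool_rot: [-1.538, 0.049, -2.825]
wrist_force: [-2.4, 1.1, 4.7]
gripper_width: 0.0
```

```bash
python3 -c "
from h import *
c=calibration('scene');D=[]
for i in range(4):
  p,d=grab_frame('scene');D.append(d);print(observe()['ee_pos'].round(4),observe()['wrist_force'].round(1))
d=np.mean(D,0)
for u in(336,337,338):
  for v in range(284,300): 
    o,dd=ray(c,u,v);print(v,((o+dd*d[v,u])[2]).round(3),end=' ')
  print()
cv2.imwrite('pics/s10c.png',cv2.convertScaleAbs(cv2.resize(p[180:330,260:420,::-1],None,fx=4,fy=4),alpha=1.6))"
```

```text
[0.6163 0.1001 0.1758] [-0.7  0.6  4.9]
[0.6163 0.1001 0.1758] [-0.8  1.   4.1]
[0.6164 0.1002 0.1758] [-1.5  0.8  6.3]
[0.6164 0.1001 0.1758] [-0.7  1.2  5.2]
284 0.066 285 0.06 286 0.057 287 0.053 288 0.05 289 0.046 290 0.045 291 0.039 292 0.031 293 0.034 294 0.033 295 0.032 296 0.032 297 0.033 298 0.033 299 0.032 
284 0.067 285 0.062 286 0.06 287 0.054 288 0.049 289 0.047 290 0.044 291 0.041 292 0.031 293 0.034 294 0.032 295 0.032 296 0.032 297 0.031 298 0.034 299 0.033 
284 0.066 285 0.061 286 0.057 287 0.053 288 0.05 289 0.046 290 0.044 291 0.04 292 0.033 293 0.032 294 0.032 295 0.032 296 0.031 297 0.031 298 0.033 299 0.034
```

View pics/s10c.png

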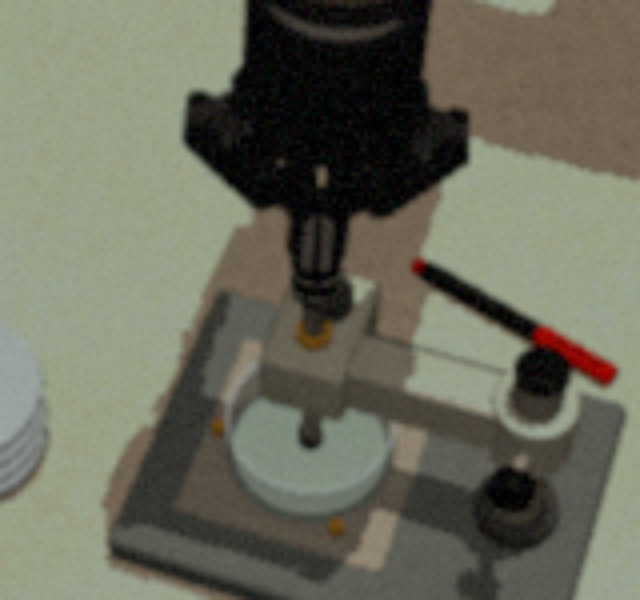

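Request:
apply_moves(
  rows=[
    {"tx": 0, "ty": 0.4, "tz": 0, "yaw": 0, "claw": -1},
  ],
)

```text
time_s: 11.33
ee_pos: [0.6164, 0.1001, 0.1758]
tool_rot: [-1.538, 0.049, -2.825]
wrist_force: [-2.0, 2.1, 6.0]
gripper_width: 0.0001
```

```bash
python3 -c "
from h import *
for i in range(4):
  grab_frame('scene');print(observe()['ee_pos'].round(5),observe()['wrist_force'].round(1))
"
```

```text
[0.61637 0.10014 0.17579] [-1.4  0.5  5.4]
[0.61635 0.10014 0.17579] [-2.7  0.5  4.8]
[0.61635 0.10015 0.17576] [-2.9  0.   5.3]
[0.61634 0.10014 0.17578] [-1.8  0.4  5.2]
```

Request:
apply_moves(
  rows=[
    {"tx": 0, "ty": -4, "tz": 0, "yaw": 0, "claw": -1},
    {"tx": 0, "ty": -20, "tz": 0, "yaw": 0, "claw": -1},
    {"tx": 0, "ty": -25, "tz": 0, "yaw": 0, "claw": -1},
    {"tx": 0, "ty": -25, "tz": 0, "yaw": 0, "claw": -0.1},
    {"tx": 20, "ty": 0, "tz": 0, "yaw": 0, "claw": -0.1},
    {"tx": 30, "ty": 0, "tz": 0, "yaw": 0, "claw": -0.1},
    {"tx": 30, "ty": 0, "tz": 0, "yaw": 0, "claw": -0.1},
    {"tx": 0, "ty": 0, "tz": 0, "yaw": 0, "claw": -0.1},
  ],
)

```text
time_s: 12.2
ee_pos: [0.5319, 0.0737, 0.2444]
tool_rot: [-1.537, 0.038, -2.825]
wrist_force: [1.5, -0.6, 0.7]
gripper_width: 0.0383
```

```bash
python3 -c "
from h import *
arc();tip()
c=calibration('wrist')
p,d=shot('wrist','w11.png');
h=cv2.cvtColor(p,cv2.COLOR_RGB2HSV); m=(((h[...,0]<8)|(h[...,0]>172))&(h[...,1]>180)&(h[...,2]>50)).astype(np.uint8)
k,l,st,ce=cv2.connectedComponentsWithStats(m)
for i in range(1,k):
  if st[i,4]>100: print(st[i],ce[i],onz(c,*ce[i],.17))
"
```

```text
t 12.2 [0.5319 0.0737 0.2444] r 0.0677 ang -156.5 yawdeg -161.9 F [ 1.5 -0.6  0.7] w 0.0383 rp [-1.537  0.038]
t 12.2 ee [0.5319 0.0737 0.2444] tip [0.5306 0.0742 0.2723] rpy [-1.537  0.038 -2.825] F [ 1.5 -0.6  0.7] w 0.0383
[157 187  48  34 566] [179.98056537 203.22968198] [0.52937194 0.16734567 0.17      ]
[297 263  32  32 815] [312.54355828 278.01472393] [0.5076934  0.07439841 0.17      ]
```

View pics/w11.png

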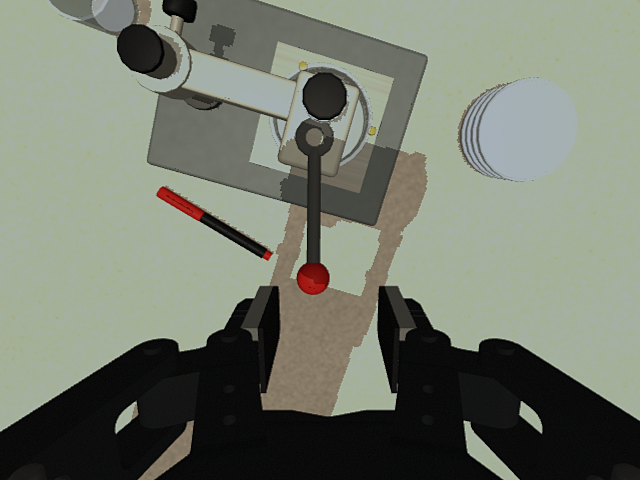

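```bash
cat >> h.py <<'E'
def need2(target,off=.0355):
    s=observe();Rt=Ro.from_euler('xyz',s['tool_rot']).as_matrix();P=s['ee_pos']+Rt@[0,-off,0]
    d=P[:2]-PV
    print('t',round(s['time_s'],2),'tip',P.round(4),'r',np.hypot(*d).round(4),'ang',np.degrees(np.arctan2(d[1],d[0])).round(1),'yaw',np.degrees(s['tool_rot'][2]).round(1),'rp',s['tool_rot'][:2].round(3),'F',s['wrist_force'].round(1),'shift',((Rt.T@(np.array(target)-P))*1000).round(1))
E
python3 -c "
from h import *
need2([.5077,.0744,.20])"
```

```text
t 12.25 tip [0.5327 0.0747 0.2805] r 0.0666 ang -157.1 yaw -161.9 rp [-1.537  0.041] F [ 0.9 -0.7 -0.1] shift [ 27.2  79.1 -10.2]
```

Request:
apply_moves(
  rows=[
    {"tx": 14, "ty": 10, "tz": -5, "yaw": 0, "claw": -0.1},
    {"tx": 13, "ty": 20, "tz": -5, "yaw": 0, "claw": -0.1},
    {"tx": 0, "ty": 25, "tz": 0, "yaw": 0, "claw": -0.1},
    {"tx": 0, "ty": 20, "tz": 0, "yaw": 0, "claw": -0.1},
    {"tx": 0, "ty": 0, "tz": 0, "yaw": 0, "claw": -0.1},
  ],
)

```text
time_s: 12.67
ee_pos: [0.5137, 0.0732, 0.1682]
tool_rot: [-1.533, 0.048, -2.826]
wrist_force: [-1.1, -0.1, -1.3]
gripper_width: 0.0385
```

```bash
python3 -c "
from h import *
need2([.5077,.0744,.163])"
```

```text
t 12.67 tip [0.5117 0.0739 0.2036] r 0.0866 ang -162.0 yaw -161.9 rp [-1.533  0.048] F [-1.1 -0.1 -1.3] shift [ 5.6 40.3 -3.2]
```

Request:
apply_moves(
  rows=[
    {"tx": 3, "ty": 2, "tz": -1, "yaw": 0, "claw": -0.1},
    {"tx": 1, "ty": 15, "tz": -1, "yaw": 0, "claw": -0.1},
    {"tx": 1, "ty": 15, "tz": -1, "yaw": 0, "claw": -0.1},
    {"tx": 0, "ty": 10, "tz": 0, "yaw": 0, "claw": -0.1},
    {"tx": 0, "ty": 2, "tz": 0, "yaw": 0, "claw": -0.1},
    {"tx": 0, "ty": 0, "tz": 0, "yaw": 0, "claw": -0.1},
  ],
)

```text
time_s: 13.17
ee_pos: [0.5163, 0.0737, 0.1262]
tool_rot: [-1.531, 0.055, -2.826]
wrist_force: [-0.4, -0.6, 0.0]
gripper_width: 0.0388
```

```bash
python3 -c "
from h import *
need2([.5077,.0744,.163])
shot('wrist','w12.png')"
```

```text
t 13.17 tip [0.514  0.0745 0.1617] r 0.0842 ang -161.8 yaw -161.9 rp [-1.531  0.055] F [-0.4 -0.6  0. ] shift [ 5.9 -1.7 -1.8]
```

View pics/w12.png

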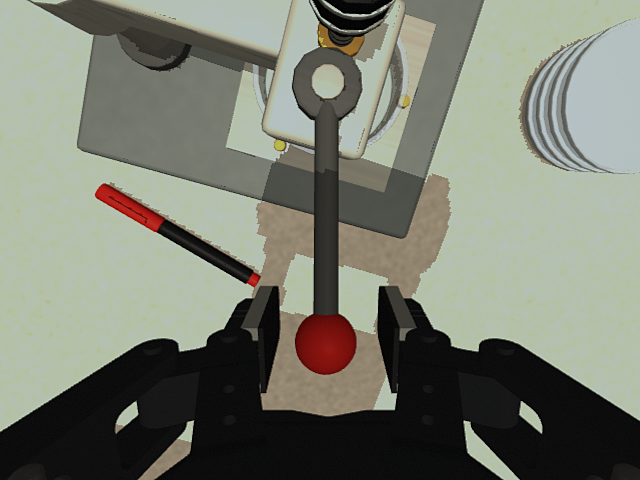

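Request:
apply_moves(
  rows=[
    {"tx": 3, "ty": 0, "tz": 5, "yaw": -0.04, "claw": -0.1},
    {"tx": 1, "ty": 0, "tz": 6.5, "yaw": -0.06, "claw": -0.1},
    {"tx": 0, "ty": 0, "tz": 6.5, "yaw": -0.07, "claw": -0.1},
    {"tx": 0, "ty": 0, "tz": 6.5, "yaw": -0.07, "claw": -0.1},
    {"tx": 0, "ty": 0, "tz": 6.5, "yaw": -0.07, "claw": -0.1},
    {"tx": 0, "ty": 0, "tz": 6.5, "yaw": -0.07, "claw": -0.1},
  ],
)

```text
time_s: 13.72
ee_pos: [0.5297, 0.0418, 0.1321]
tool_rot: [-1.515, 0.039, -2.429]
wrist_force: [-1.3, 2.9, -2.2]
gripper_width: 0.0388
```

```bash
python3 -c "
from h import *
need2([.5077,.0744,.163])"
```

```text
t 13.72 tip [0.5274 0.0424 0.1676] r 0.0885 ang -138.8 yaw -139.2 rp [-1.515  0.039] F [-1.3  2.9 -2.2] shift [ -5.8   2.7 -37.3]
```

Request:
apply_moves(
  rows=[
    {"tx": 0, "ty": 1.5, "tz": 6.5, "yaw": -0.07, "claw": -0.1},
    {"tx": 0, "ty": 1.5, "tz": 6.5, "yaw": -0.07, "claw": -0.1},
    {"tx": 0, "ty": 1.5, "tz": 6.5, "yaw": -0.07, "claw": -0.1},
    {"tx": 0, "ty": 1.5, "tz": 6.5, "yaw": -0.07, "claw": -0.1},
    {"tx": 0, "ty": 1.5, "tz": 6.5, "yaw": -0.07, "claw": -0.1},
  ],
)

```text
time_s: 14.13
ee_pos: [0.5548, 0.0219, 0.1318]
tool_rot: [-1.507, 0.02, -2.062]
wrist_force: [-3.2, 2.8, 1.7]
gripper_width: 0.0382
```

```bash
python3 -c "
from h import *
need2([.5077,.0744,.163])"
```

```text
t 14.13 tip [0.5525 0.0223 0.1672] r 0.0887 ang -117.9 yaw -118.1 rp [-1.507  0.02 ] F [-3.2  2.8  1.7] shift [-24.7   0.6 -64.2]
```

Request:
apply_moves(
  rows=[
    {"tx": 0, "ty": 2, "tz": 6.5, "yaw": -0.07, "claw": -0.1},
    {"tx": 0, "ty": 2, "tz": 6.5, "yaw": -0.07, "claw": -0.1},
    {"tx": 0, "ty": 2, "tz": 6.5, "yaw": -0.07, "claw": -0.1},
    {"tx": 0, "ty": 1.5, "tz": 6.5, "yaw": -0.07, "claw": -0.1},
  ],
)

```text
time_s: 14.47
ee_pos: [0.5795, 0.0127, 0.1304]
tool_rot: [-1.504, 0.002, -1.768]
wrist_force: [-2.8, 2.9, 1.5]
gripper_width: 0.0384
```

```bash
python3 -c "
from h import *
need2([.5077,.0744,.163])
shot('wrist','w13.png')"
```

```text
t 14.47 tip [0.5772 0.0131 0.1658] r 0.0892 ang -100.9 yaw -101.3 rp [-1.504  0.002] F [-2.8  2.9  1.5] shift [-46.5  -2.4 -80.2]
```

View pics/w13.png

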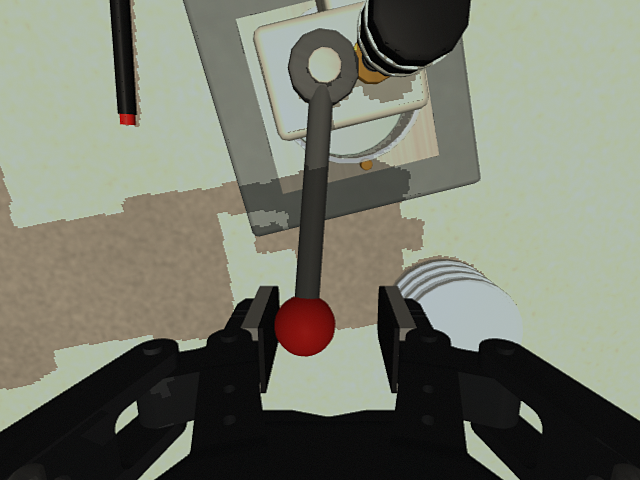

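Request:
apply_moves(
  rows=[
    {"tx": 0, "ty": 1.5, "tz": 6.5, "yaw": -0.07, "claw": -0.1},
    {"tx": 0, "ty": 1.5, "tz": 6, "yaw": -0.07, "claw": -0.1},
    {"tx": 0, "ty": 1, "tz": 6, "yaw": -0.06, "claw": -0.1},
  ],
)

```text
time_s: 14.77
ee_pos: [0.5983, 0.0107, 0.1301]
tool_rot: [-1.506, -0.011, -1.562]
wrist_force: [-2.7, 0.5, -0.8]
gripper_width: 0.0385
```

```bash
python3 -c "
from h import *
need2([.5077,.0744,.163])"
```

```text
t 14.77 tip [0.596  0.0111 0.1655] r 0.0897 ang -88.7 yaw -89.5 rp [-1.506 -0.011] F [-2.7  0.5 -0.8] shift [-64.2  -3.9 -87.6]
```

Request:
apply_moves(
  rows=[
    {"tx": 0, "ty": 0.5, "tz": 4, "yaw": -0.04, "claw": -0.1},
    {"tx": 0, "ty": 0.5, "tz": 4, "yaw": -0.03, "claw": -0.1},
  ],
)

```text
time_s: 14.93
ee_pos: [0.6053, 0.0111, 0.1301]
tool_rot: [-1.51, -0.015, -1.49]
wrist_force: [-3.3, -0.4, -1.1]
gripper_width: 0.0387
```

Request:
apply_moves(
  rows=[
    {"tx": 0, "ty": 0.2, "tz": 3, "yaw": -0.03, "claw": -0.1},
  ],
)

```text
time_s: 15.02
ee_pos: [0.6076, 0.0113, 0.1302]
tool_rot: [-1.512, -0.017, -1.46]
wrist_force: [-3.5, -0.4, -2.9]
gripper_width: 0.0384
```

```bash
python3 -c "
from h import *
need2([.5077,.0744,.163])
c=calibration('wrist')
p,d=shot('wrist','w14.png');
h=cv2.cvtColor(p,cv2.COLOR_RGB2HSV); m=(((h[...,0]<8)|(h[...,0]>172))&(h[...,1]>180)&(h[...,2]>50)).astype(np.uint8)
k,l,st,ce=cv2.connectedComponentsWithStats(m)
for i in range(1,k):
  if st[i,4]>100: Q=onz(c,*ce[i],.17);print(st[i],ce[i],Q,np.degrees(np.arctan2(Q[1]-PV[1],Q[0]-PV[0])))
"
```

```text
t 15.02 tip [0.6055 0.0117 0.1656] r 0.0897 ang -82.7 yaw -83.7 rp [-1.512 -0.017] F [-3.5 -0.4 -2.9] shift [-73.2  -3.9 -90.1]
[113  43  18  17 188] [121.41489362  50.68085106] [0.53545369 0.09368118 0.17      ] -173.16372736521055
[ 275  296   60   60 2815] [304.03907638 325.05825933] [0.5961408  0.01074125 0.17      ] -88.63675357230487
```

Request:
apply_moves(
  rows=[
    {"tx": 0, "ty": 0.2, "tz": 2.5, "yaw": -0.02, "claw": -0.1},
  ],
)

```text
time_s: 15.15
ee_pos: [0.6097, 0.0115, 0.1302]
tool_rot: [-1.514, -0.018, -1.44]
wrist_force: [-2.4, -0.7, -2.0]
gripper_width: 0.0382
```

Request:
apply_moves(
  rows=[
    {"tx": 0, "ty": 0.2, "tz": 2, "yaw": 0, "claw": -0.1},
  ],
)

```text
time_s: 15.23
ee_pos: [0.6113, 0.0116, 0.1301]
tool_rot: [-1.515, -0.018, -1.439]
wrist_force: [-3.7, -3.1, -1.4]
gripper_width: 0.038
```

Request:
apply_moves(
  rows=[
    {"tx": 0, "ty": 0.2, "tz": 2, "yaw": 0, "claw": -0.1},
  ],
)

```text
time_s: 15.32
ee_pos: [0.613, 0.0115, 0.1301]
tool_rot: [-1.516, -0.019, -1.441]
wrist_force: [-3.2, -2.3, -2.6]
gripper_width: 0.0385
```

Request:
apply_moves(
  rows=[
    {"tx": 0, "ty": 0.2, "tz": 2, "yaw": -0.02, "claw": -0.1},
  ],
)

```text
time_s: 15.4
ee_pos: [0.6149, 0.0116, 0.1301]
tool_rot: [-1.517, -0.02, -1.421]
wrist_force: [-3.4, -0.2, -1.5]
gripper_width: 0.0384
```

Request:
apply_moves(
  rows=[
    {"tx": 0, "ty": 0.2, "tz": 2, "yaw": -0.02, "claw": -0.1},
  ],
)

```text
time_s: 15.48
ee_pos: [0.6166, 0.0121, 0.13]
tool_rot: [-1.518, -0.021, -1.4]
wrist_force: [-9.2, 0.1, 0.3]
gripper_width: 0.0384
```

Request:
apply_moves(
  rows=[
    {"tx": 0, "ty": 0.2, "tz": 2, "yaw": 0, "claw": -0.1},
  ],
)

```text
time_s: 15.57
ee_pos: [0.6167, 0.0122, 0.1296]
tool_rot: [-1.523, -0.02, -1.398]
wrist_force: [-14.3, -3.9, 4.7]
gripper_width: 0.0387
```

```bash
python3 -c "
from h import *
need2([.5077,.0744,.163])
c=calibration('wrist')
p,d=shot('wrist','w15.png');
h=cv2.cvtColor(p,cv2.COLOR_RGB2HSV); m=(((h[...,0]<8)|(h[...,0]>172))&(h[...,1]>180)&(h[...,2]>50)).astype(np.uint8)
k,l,st,ce=cv2.connectedComponentsWithStats(m)
for i in range(1,k):
  if st[i,4]>100: Q=onz(c,*ce[i],.17);print(st[i],ce[i],Q,np.degrees(np.arctan2(Q[1]-PV[1],Q[0]-PV[0])))
"
```

```text
t 15.57 tip [0.6149 0.0126 0.1651] r 0.0905 ang -76.7 yaw -80.1 rp [-1.523 -0.02 ] F [-14.3  -3.9   4.7] shift [-79.3  -4.1 -94.9]
[110  28  20  17 190] [119.22631579  36.04210526] [0.53939688 0.0939353  0.17      ] -172.93769322967708
[ 274  297   59   59 2820] [302.63900709 324.82765957] [0.60517622 0.01145098 0.17      ] -82.86228131317453
```

Request:
apply_moves(
  rows=[
    {"tx": 0, "ty": 0, "tz": -4, "yaw": 0, "claw": -0.1},
    {"tx": 0, "ty": 0, "tz": -4, "yaw": 0, "claw": -0.1},
    {"tx": 0, "ty": -12, "tz": 0, "yaw": 0, "claw": -0.1},
    {"tx": 0, "ty": -25, "tz": 0, "yaw": 0, "claw": -0.1},
    {"tx": 0, "ty": -30, "tz": 0, "yaw": 0, "claw": -0.1},
    {"tx": 0, "ty": -35, "tz": 0, "yaw": 0, "claw": -0.1},
    {"tx": 20, "ty": -10, "tz": -30, "yaw": 0, "claw": -0.1},
    {"tx": 25, "ty": 0, "tz": -30, "yaw": 0, "claw": -0.1},
    {"tx": 30, "ty": 0, "tz": -30, "yaw": 0, "claw": -0.1},
    {"tx": 0, "ty": 0, "tz": 0, "yaw": 0, "claw": -0.1},
  ],
)

```text
time_s: 16.45
ee_pos: [0.5331, -0.0783, 0.2481]
tool_rot: [-1.497, -0.027, -1.388]
wrist_force: [0.9, 0.0, -0.4]
gripper_width: 0.0387
```

```bash
python3 -c "
from h import *
arc()
c=calibration('scene');D=[]
for i in range(5):
  p,d=shot('scene','s16.png');D.append(d)
d=np.mean(D,0)
for u in(336,337,338):
  for v in range(284,300): 
    o,dd=ray(c,u,v);print(v,((o+dd*d[v,u])[2]).round(3),end=' ')
  print()
cv2.imwrite('pics/s16c.png',cv2.convertScaleAbs(cv2.resize(p[180:330,260:420,::-1],None,fx=4,fy=4),alpha=1.6))
shot('top','t16.png');print(observe()['wrist_force'])"
```

```text
t 16.45 [ 0.5331 -0.0783  0.2481] r 0.1891 ang -108.8 yawdeg -79.5 F [ 0.9  0.  -0.4] w 0.0387 rp [-1.497 -0.027]
284 0.066 285 0.062 286 0.056 287 0.052 288 0.05 289 0.046 290 0.044 291 0.041 292 0.032 293 0.032 294 0.033 295 0.031 296 0.031 297 0.033 298 0.032 299 0.032 
284 0.066 285 0.062 286 0.059 287 0.054 288 0.05 289 0.046 290 0.044 291 0.04 292 0.033 293 0.033 294 0.032 295 0.033 296 0.032 297 0.033 298 0.031 299 0.031 
284 0.064 285 0.061 286 0.057 287 0.052 288 0.049 289 0.047 290 0.043 291 0.04 292 0.034 293 0.031 294 0.031 295 0.032 296 0.032 297 0.034 298 0.031 299 0.033 
[-0.8047448   0.23844531 -0.48768937]
```

View pics/s16c.png

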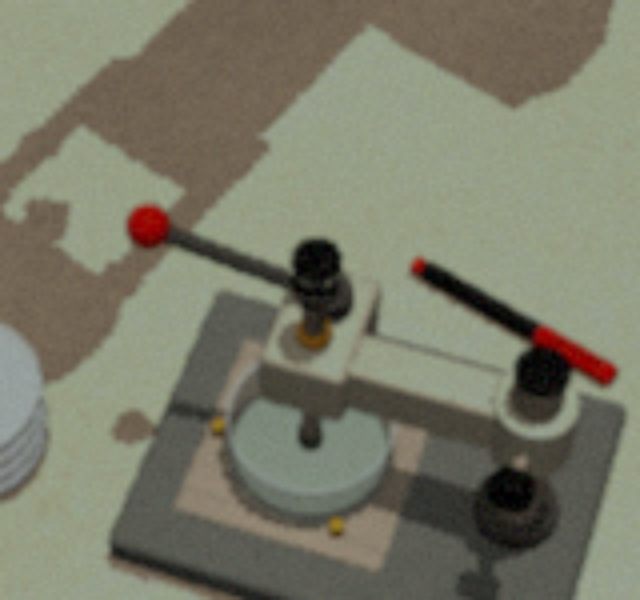

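View pics/t16.png

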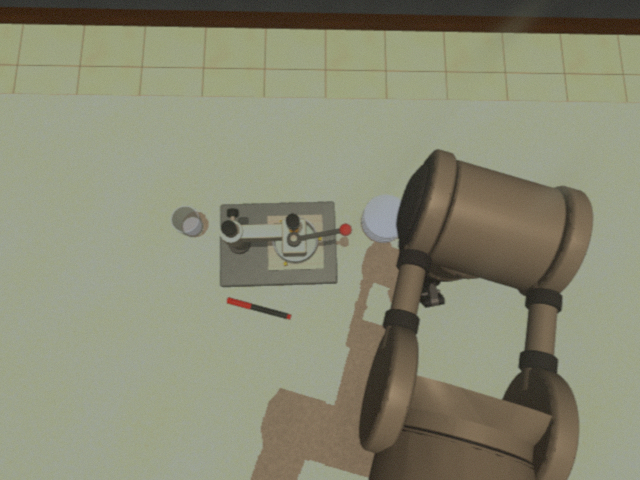

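```bash
python3 -c "
from h import *
print(np.abs(observe()['dq']).max()); finish_job()"
```

```text
0.0073150136160308075
the job is handed in; nothing more can be done
```

The depth reading is taken: the probe is clamped with its foot on the dish bottom, and I handed the job in at about 17 s of the 72 s allowed.

- **Opening the lever:** I swung it to about 0.08 rad, by the wrist picture, so the probe was free.
- **Lowering the probe:** I pushed the knob down with closed fingertips, creeping at the end. The wrist force rose from about 2 N to about 5 N and a further 0.4 mm command moved nothing. That means contact with roughly 3 N on the glass.
- **Clamping:** I swung the lever back until it met its stop. The wrist force rose to about 15 N and the lever stopped moving, with the ball about 85° clockwise of the pivot's x axis.

**Last checks:**
- The foot sits at the same height in the scene camera's depth before and after clamping.
- That camera puts the dish bottom at about 32 mm above the bench, roughly 28 mm below the rim. This is a camera estimate, good to 1–2 mm.
- The gripper was clear of everything, with the wrist force near zero.
- The pen, stack and beaker look to be where they started in the top view.

**What disagreed:**
- **Tool position:** the fingertips stood about 28 mm (shut) to 35 mm (half open) short of the reported tool point. My first swing passed over the ball without touching it, so I corrected for this and repeated it.
- **Start angle:** the lever started about 0.08 rad short of its stop. It is now fully shut.
- **Tilt:** the tool tilted by up to about 4° over the run, with no visible effect.

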